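# Set out the oval-box display

## Task

Set out the display for the oval-box talk on the pine plank. Stand the biggest oval box midway between the anvil and the dial thermometer, in line with them, the middle-sized box centred on top of it and the smallest centred on top of that; put the solid oval form 9 cm in front of the thermometer and the round tack tin 9 cm in front of the anvil (centre to centre, square to the plank, on the robot's side). All boxes and the form stand upright with their length along the plank; leave the hammer and the mug alone.

Things in the scene. Friction and masses are not known exactly. Their poses are not given: they have to be found in the camera images.
- big_box_center (a point): the biggest closed oval bentwood box with a fitted lid (racetrack outline, flat top, straight upright sides), plain light wood, 108 mm long, 62 mm wide, 44 mm high. Point: its centre, half-way up (22 mm above its underside). x along its length, y across its width, z up. Loose, stands on the table at the start
- middle_box_center (a point): the middle-sized closed oval bentwood box with a fitted lid (racetrack outline, flat top, straight upright sides), plain light wood, 86 mm long, 48 mm wide, 34 mm high. Point: its centre, half-way up (17 mm above its underside). x along its length, y across its width, z up. Loose, stands on the table at the start
- small_box_center (a point): the smallest closed oval bentwood box with a fitted lid (racetrack outline, flat top, straight upright sides), plain light wood, 64 mm long, 34 mm wide, 28 mm high. Point: its centre, half-way up (14 mm above its underside). x along its length, y across its width, z up. Loose, stands on the table at the start
- form_center (a point): the oval form: a solid block of darker wood without a lid, racetrack outline, two black finger holes side by side in its flat top, 96 mm long, 46 mm wide, 30 mm high. Point: its centre, half-way up (15 mm above its underside). x along its length, y across its width, z up. Loose, stands on the table at the start
- tin_center (a point): round closed steel tack tin with a flat lid, 48 mm across, 28 mm high. Point: its centre, half-way up (14 mm above its underside); z up. Loose, stands on the table at the start
- plank: flat pine plank lying fixed on the table, 160 mm deep (x), 500 mm long (y), 14 mm thick. Origin: centre of its underside; its top is 14 mm above that. Its x axis points away from the robot, its y axis to the robot's left along its length. The anvil and the thermometer stand on it at x = +45 mm, y = +150 and -150 mm in its frame, which of them at which end varies
- anvil: clinching anvil fixed on the plank: a short horizontal steel pipe (28 mm thick, 90 mm long, along y) in a small wooden block (36 by 60 mm), 48 mm high in all. Origin: centre of its underside, on the plank's top; its axes are parallel to the plank's, so in front of it is its -x
- thermometer: dial thermometer fixed on the plank: a round dial 50 mm across, lying level with its white face up, on a thin stem with a brass foot, 42 mm high in all. Origin: centre of its underside, on the plank's top; its axes are parallel to the plank's, so in front of it is its -x
- hammer: bystander: hammer lying on the table off the plank's right-hand end, 200 mm long, roughly in line with the plank's length, head outwards; its x axis lies along it. Not to be moved
- mug: bystander: white mug, 76 mm across, 70 mm high, standing on the table off the plank's left-hand end; origin: centre of its underside. Not to be moved
Not all that is in view belongs to the job. Leave any green or red look-alike of the part that bears form_center alone. Leave any green or red look-alike of the part that bears middle_box_center alone.

How it is judged:
By the outcome, as a careful person would: the job done as asked, in the order asked, and still so for the second after the job is handed in, with the robot touching nothing.
It also fails if it takes over 131 s, if anything falls off the work surface, if the arm or the gripper's body presses on something with over 40 N, if the wrist force passes 120 N, or if a joint passes its speed limit or range.

## Robot

A 6-joint arm with a two-finger parallel gripper is mounted at the origin on the work surface. World frame = base frame: x ahead of the robot, y to its left, z up, the work surface at z = 0. Lengths are in m, angles in rad, forces in N, time in s.
With the tool pointing down it reaches from about 0.275 to 0.825 m from the base axis. Payload 5.2 kg.
Tool frame: the origin (TCP) lies on the centre line of the jaws, within the pads' length; the fingertips stand 19 mm ahead of it and the grasp point (between the pads) is the TCP; z points along the fingers, y is the line along which they close (so a half turn about z gives the same grasp; the last joint's range is limited). The gripper opens to 93 mm and grips with 3 to 60 N. Pads are 15 mm wide; open, the fingers measure 128 mm over their backs; the gripper's body (75 mm by 188 mm) begins 65 mm behind the grasp point.
Start: joints at [-1.482, 0.259, 1.535, -0, 1.348, -0.203], TCP at [0.158, -0.527, 0.208] pointing down, gripper open.
Joint ranges: [-3.14, 3.14], [-0.91, 2.08], [0.19, 2.58], [-1.22, 4.36], [0.22, 2.71], [-3.12, 3.12]. Speed limits (rad/s): [2.57, 2.57, 3.14, 3.14, 3.14, 3.14].

## Interface

Orientations are given as a 3x3 rotation matrix whose columns are the frame's x, y, z axes.
In Python, from workcell import bot, cams, order gives the robot as it stands. The module is installed in compiled form; this text tells all that it offers.
- The arm moves only by the shell command python3 -m crank 'ROWS' [FORCE]. ROWS is text: rows parted by semicolons, each of 7 numbers parted by spaces: the shift along the tool's x, y, z in cm, then the turn, a rotation vector about the tool's x, y, z in degrees, then the opening, from 0 (shut) to 1 (fully open). A call has 1 to 10 rows; each row is the pose to reach, as a shift and turn from the pose commanded when the call began, along the tool's axes at that moment; what a row does not reach only later rows make up. A row lasts 1/12 s, in which the tool goes at most 41.7 mm and 7.16 degrees, less where a joint would pass 70% of its speed; a pose out of reach is approached as far as the arm can. A call with a gripper value outside its range is refused whole. The fingers move at their own pace and stop on an object; FORCE is the grip in N (left out, the last holds). Time passes only in rows, so rows that repeat a pose let the fingers close. It gives the time, the measured TCP pose, the force, the opening and the grip force at its end, in the units of the state.
- bot.get_obs(): the state, without advancing time (a new reading comes with each control period).
- cams.camera(name): name is "scene" or "side" or "wrist"; returns a dict with "pixels" (400x640x3 uint8, red, green, blue), "z_map" (400x640 float32, m along the optical axis (not along the pixel's ray), 0 where there is no reading), "K" (3x3 intrinsics, pixels), "camera_from_world" (4x4, takes a point from world to camera coordinates). Camera axes: x right, y down, z forward; pixel columns grow to the right and rows downward; lengths in m; the calibration is good to about 2 mm. A picture is of the moment at which its call begins.
- order.job_done(): hands the job in; it is judged then, once.
The state is a dict: "time_s": time; "joints": joint angles; "joint_velocities": joint speeds; "joint_efforts": joint torques, N m; "tool_pos": TCP position; "orientation": TCP orientation; "wrist_force": force on the tool from outside, world axes, zero at the start; "torque": the same for the moment, N m; "width": opening from 0.0 (shut) to 1.0 (fully open); "finger_force": force on a finger pad.
Only numpy, scipy, OpenCV 4.12 (cv2) and the standard library are available. Lean on these libraries where they do the work, as an engineer would, in place of code of your own. Each camera call takes 0.05 s, during which the arm holds its last target. There are 200 camera calls.

## Working session

There is one attempt and no reset: what is moved stays moved. The work goes in short steps, Python scripts to look and compute and a shell command to move; the robot and the scene stay as the last step left them, time stands still between calls to the robot, and variables do not carry over. Pictures are saved under pics/ and viewed, at most 14 in all, crops included, and the job is handed in when it is done.

```bash
mkdir -p pics; ls
python3 - <<'E'
from workcell import bot,cams
import cv2,numpy as np,pickle
o=bot.get_obs();print(o)
for n in("scene","side"):
    c=cams.camera(n);pickle.dump(c,open(n+'0.pkl','wb'));cv2.imwrite(f'pics/{n}0.png',c['pixels'][:,:,::-1])
    M=np.linalg.inv(c['camera_from_world']);print(n,M[:3,3],M[:3,2],c['K'][0])
E
```

```text
pics
{'time_s': 0.0, 'joints': array([-1.48177765e+00,  2.59328938e-01,  1.53606349e+00,  1.58464710e-05,
        1.34803897e+00, -2.02749279e-01]), 'joint_velocities': array([-0.00010347, -0.00052939, -0.00084989, -0.00023578,  0.0009812 ,
        0.00036153]), 'joint_efforts': array([-4.80271156e-04, -4.37302923e+01, -2.83999407e+01,  7.20344670e-02,
        4.14421165e-02, -1.35493628e-04]), 'tool_pos': array([ 0.15820826, -0.52615733,  0.20713319]), 'orientation': array([[ 9.57737867e-01,  2.87642409e-01, -1.48072859e-04],
       [ 2.87642189e-01, -9.57736191e-01,  1.83283893e-03],
       [ 3.85387470e-04, -1.79797125e-03, -9.99998309e-01]]), 'wrist_force': array([ 0.31055545, -0.31344989,  0.54813613]), 'torque': array([ 0.03886697, -0.02794565,  0.03489559]), 'finger_force': 0.0, 'width': 0.9976289598267245}
scene [ 1.25061675 -1.09353298  0.84980071] [-0.46906837  0.70789539 -0.52807099] [507.73709567   0.         321.50047876]
side [0.31053943 0.76926971 0.6390957 ] [ 0.20808899 -0.78849952 -0.57876376] [399.66831973   0.         319.01172346]
```

View pics/scene0.png

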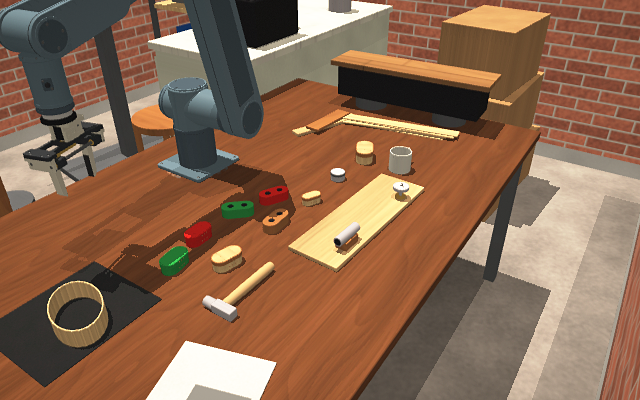

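View pics/side0.png

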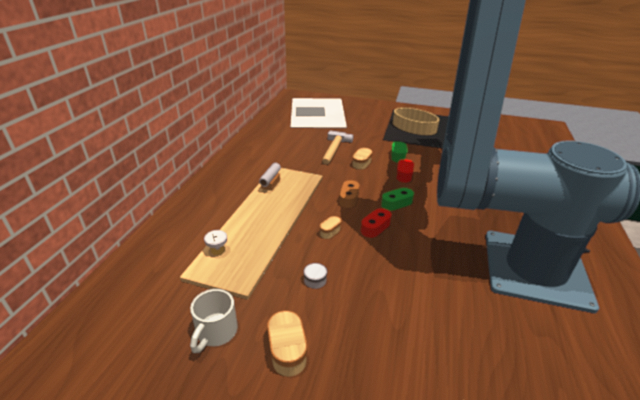

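The scene view shows these candidates:
- **Plain boxes:** (365,152), (312,198) and (227,258), with sizes still to be measured.
- **Form:** the brown one is at (276,220). Its look-alikes are green (237,208) and red (273,194).
- **Box look-alikes:** green (174,261) and red (198,235).
- **Other items:** tin (338,175), anvil (347,235), thermometer (401,188), mug (400,160) and hammer (240,290).

Next I'll measure them from depth, using the top faces.

```bash
cat > h.py <<'E'
import numpy as np,cv2
def cloud(c):
    z=c['z_map'];K=c['K'];v,u=np.indices(z.shape)
    P=np.stack([(u-K[0,2])/K[0,0]*z,(v-K[1,2])/K[1,1]*z,z,np.ones_like(z)],-1)
    W=P@np.linalg.inv(c['camera_from_world']).T
    W[z==0]=np.nan
    return W[...,:3]
def proj(c,p):
    q=c['camera_from_world']@np.append(p,1);q=c['K']@q[:3];return q[:2]/q[2]
def tops(c,zmin,x=(.1,.8),y=(-.5,.5),area=25,zlo=None):
    "components of points above zmin; the top face of each as a min-area rectangle"
    W=cloud(c);m=(W[...,2]>zmin)&(W[...,2]<.12)&(W[...,0]>x[0])&(W[...,0]<x[1])&(W[...,1]>y[0])&(W[...,1]<y[1])
    n,l,s,ce=cv2.connectedComponentsWithStats(m.astype(np.uint8),connectivity=4)
    out=[]
    for i in range(1,n):
        if s[i,4]<area: continue
        p=W[l==i];h=np.percentile(p[:,2],90);t=p[abs(p[:,2]-h)<.005]
        r=cv2.minAreaRect((t[:,:2]*1000).astype(np.float32))
        (cx,cy),(a,b),g=r
        if b>a:a,b,g=b,a,g+90
        out.append((ce[i].round(),round(h*1000),(round(cx),round(cy)),(round(a),round(b)),round((g+90)%180-90,1),c['pixels'][l==i].mean(0).round()))
    return out
E
python3 - <<'E'
from h import *;import pickle
for n in('scene','side'):
    c=pickle.load(open(n+'0.pkl','rb'));print(n)
    W=cloud(c)
    for r in tops(c,.02,y=(-.45,.5)):print(*r)
    hsv=cv2.cvtColor(c['pixels'],cv2.COLOR_RGB2HSV)
    m=(hsv[...,0]>15)&(hsv[...,0]<30)&(hsv[...,2]>120)&(W[...,2]<.022)&(W[...,2]>.004)&(W[...,0]>.2)&(W[...,0]<.8)&(abs(W[...,1])<.45)
    k,l,s,ce=cv2.connectedComponentsWithStats(m.astype(np.uint8));i=1+s[1:,4].argmax()
    p=W[l==i];print('plank',cv2.minAreaRect((p[:,:2]*1000).astype(np.float32)),np.median(p[:,2]))
E
```

```text
scene
[317. 125.] 26 (197, 462) (76, 65) 88.2 [223. 141.  75.]
[364. 150.] 48 (477, 352) (109, 61) -60.1 [208. 179. 117.]
[400. 157.] 69 (618, 350) (82, 72) -66.6 [152. 144. 127.]
[338. 172.] 32 (474, 175) (50, 44) -58.3 [205. 202. 198.]
[400. 189.] 58 (711, 161) (51, 46) -61.4 [192. 180. 164.]
[273. 193.] 33 (378, -47) (96, 51) 67.8 [143.  26.  22.]
[311. 195.] 31 (483, 5) (63, 38) 59.7 [211. 177. 115.]
[237. 207.] 33 (337, -171) (95, 57) 42.1 [ 35. 101.  45.]
[275. 218.] 33 (470, -157) (97, 48) 89.3 [165. 104.  58.]
[197. 231.] 37 (331, -327) (87, 55) -84.3 [159.  28.  23.]
[347. 236.] 63 (698, -136) (94, 24) 87.7 [161. 140. 125.]
[226. 256.] 37 (471, -366) (88, 54) 81.5 [214. 183. 119.]
[178. 253.] 37 (362, -426) (54, 47) -0.1 [ 41. 119.  51.]
[254. 277.] 28 (581, -385) (129, 22) 89.5 [244. 212. 139.]
plank ((659.1911010742188, 17.198013305664062), (506.2904052734375, 163.73716735839844), 87.67494201660156) 0.01529265333385299
side
[331. 150.] 27 (578, -380) (132, 20) 89.3 [239. 192. 122.]
[399. 151.] 36 (359, -426) (50, 48) -84.3 [33. 91. 37.]
[362. 156.] 36 (469, -363) (92, 48) 77.5 [200. 155.  96.]
[406. 168.] 36 (329, -326) (89, 48) -89.9 [134.  22.  15.]
[271. 177.] 62 (693, -133) (89, 24) 87.7 [155. 128. 111.]
[350. 191.] 32 (466, -153) (99, 46) -87.0 [144.  87.  45.]
[398. 196.] 32 (334, -169) (98, 50) 44.1 [30. 83. 34.]
[376. 220.] 32 (375, -43) (97, 48) 63.7 [121.  22.  15.]
[330. 224.] 30 (481, 7) (64, 36) 65.8 [209. 163. 100.]
[216. 241.] 57 (707, 167) (49, 49) 15.1 [196. 180. 161.]
[315. 273.] 30 (471, 180) (50, 47) -75.3 [201. 194. 189.]
[212. 317.] 69 (615, 353) (76, 75) 84.0 [150. 141. 126.]
[287. 340.] 46 (472, 358) (108, 62) -61.7 [222. 177. 110.]
plank ((656.4466552734375, 18.879379272460938), (499.9067077636719, 161.0985107421875), 87.47403717041016) 0.014379415977001764
```

```bash
cat > go.py <<'E'
import sys,numpy as np
from scipy.spatial.transform import Rotation as R
from workcell import bot
# x y z (mm) heading of tool x (deg): row needed from the present pose
x,y,z,a=map(float,sys.argv[1:5]);o=bot.get_obs();M=o['orientation'];a=np.radians(a)
D=np.array([[np.cos(a),np.sin(a),0],[np.sin(a),-np.cos(a),0],[0,0,-1]])
d=M.T@(np.array([x,y,z])/1000-o['tool_pos'])*100
print('row',d.round(2),R.from_matrix(M.T@D).as_rotvec(degrees=True).round(1),'at',(o['tool_pos']*1000).round(1),'psi',np.degrees(np.arctan2(M[1,0],M[0,0])).round(1),'t',round(o['time_s'],2))
E
python3 go.py 473 355 200 118.5
```

```text
row [ 55.5  -75.34   0.86] [-1.000e-01 -1.000e-01 -1.018e+02] at [ 158.2 -526.2  207.2] psi 16.7 t 0.1
```

Run:
```python
import cv2
a=cv2.imread('pics/scene0.png');b=cv2.imread('pics/side0.png')
import numpy as np
l=cv2.resize(a[130:280,150:430],None,fx=2.4,fy=2.4,interpolation=cv2.INTER_CUBIC)
cv2.imwrite('pics/crop0.png',l)
```

```text
(no output)
```

View pics/crop0.png

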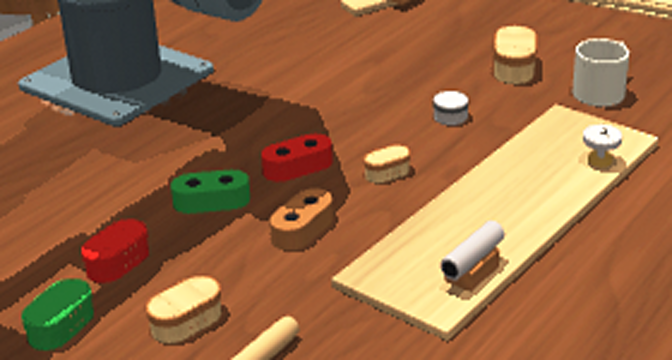

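The close crop settles the choices by measured length. The big box is at crop (515,55), 108 mm long. The middle box is the plain one at (185,308), 88 mm, and the small one is at (388,163), 64 mm. The brown form with two holes is at (303,218), and the tin is at (450,107). The green and red look-alikes stay put.

```bash
python3 -m crank '55.5 -75.3 0.9 0 0 -102 1;55.5 -75.3 0.9 0 0 -102 1;55.5 -75.3 0.9 0 0 -102 1;55.5 -75.3 0.9 0 0 -102 1;55.5 -75.3 0.9 0 0 -102 1;55.5 -75.3 0.9 0 0 -102 1;55.5 -75.3 0.9 0 0 -102 1;55.5 -75.3 0.9 0 0 -102 1;55.5 -75.3 0.9 0 0 -102 1;55.5 -75.3 0.9 0 0 -102 1' 30; python3 go.py 473 355 200 118.5
```

```text
time_s: 0.93
tool_pos: [0.2984, -0.1324, 0.2039]
orientation: [[0.024, 1.0, 0.0], [1.0, -0.024, -0.0], [-0.0, 0.0, -1.0]]
wrist_force: [1.3, -0.1, 0.8]
width: 1.001
finger_force: 0.0
row [49.15 16.29  0.39] [  0.    0.  -29.9] at [ 298.4 -132.4  203.9] psi 88.6 t 0.93
```

```bash
python3 -m crank '49 16.3 0.4 0 0 -30 1;49 16.3 0.4 0 0 -30 1;49 16.3 0.4 0 0 -30 1;49 16.3 0.4 0 0 -30 1;49 16.3 0.4 0 0 -30 1;49 16.3 0.4 0 0 -30 1;49 16.3 0.4 0 0 -30 1;49 16.3 0.4 0 0 -30 1;49 16.3 0.4 0 0 -30 1;49 16.3 0.4 0 0 -30 1'; python3 -m crank '0 0 0 0 0 0 1;0 0 0 0 0 0 1;0 0 0 0 0 0 1;0 0 0 0 0 0 1'; python3 go.py 473 355 200 118.5
```

```text
time_s: 1.77
tool_pos: [0.4413, 0.2593, 0.2003]
orientation: [[-0.475, 0.88, -0.0], [0.88, 0.475, -0.0], [-0.0, -0.001, -1.0]]
wrist_force: [0.3, -0.8, 0.3]
width: 1.002
finger_force: 0.0
time_s: 2.1
tool_pos: [0.4409, 0.2558, 0.2005]
orientation: [[-0.474, 0.881, -0.001], [0.881, 0.474, -0.001], [-0.0, -0.001, -1.0]]
wrist_force: [-0.2, -0.2, -0.8]
width: 0.998
finger_force: 0.0
row [7.22 7.53 0.04] [-0.1  0.  -0.2] at [440.9 255.8 200.5] psi 118.3 t 2.1
```

```bash
cat > look.py <<'E'
import sys,cv2
from h import *
from workcell import cams
# cam zmin name : list tops, save picture
c=cams.camera(sys.argv[1]);cv2.imwrite(f'pics/{sys.argv[3]}.png',c['pixels'][:,:,::-1])
for r in tops(c,float(sys.argv[2]),area=60):print(*r)
E
python3 -m crank '7.2 7.5 0 0 0 0 1;7.2 7.5 0 0 0 0 1;7.2 7.5 0 0 0 0 1;7.2 7.5 0 0 0 0 1;7.2 7.5 0 0 0 0 1;7.2 7.5 0 0 0 0 1'; python3 go.py 473 355 200 118.5; python3 look.py wrist .02 w1
```

```text
time_s: 2.6
tool_pos: [0.473, 0.3541, 0.2008]
orientation: [[-0.473, 0.881, -0.001], [0.881, 0.473, -0.001], [-0.001, -0.001, -1.0]]
wrist_force: [-0.7, -0.7, 1.0]
width: 1.0
finger_force: 0.0
row [0.08 0.04 0.08] [-0.1  0.  -0.2] at [473.  354.1 200.8] psi 118.3 t 2.6
[316. 176.] 46 (472, 359) (107, 62) -61.2 [239. 215. 164.]
[429. 219.] 70 (610, 367) (74, 49) 20.4 [187. 181. 168.]
```

View pics/w1.png

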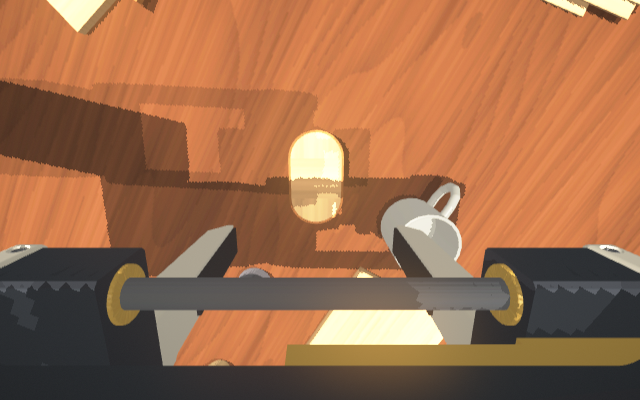

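The wrist view shows the big box at (316,176) and the mug at (420,230), clear of the jaws. I'll descend and grip.

```bash
python3 -m crank '0.4 0.1 8 0 0 -0.5 1;0.4 0.1 14 0 0 -0.5 1;0.4 0.1 16 0 0 -0.5 1;0.4 0.1 17.4 0 0 -0.5 1;0.4 0.1 17.4 0 0 -0.5 1;0.4 0.1 17.4 0 0 -0.5 1;0.4 0.1 17.4 0 0 -0.5 1;0.4 0.1 17.4 0 0 -0.5 1;0.4 0.1 17.4 0 0 -0.5 1'; python3 -m crank '0 0 0 0 0 0 0;0 0 0 0 0 0 0;0 0 0 0 0 0 0;0 0 0 0 0 0 0;0 0 0 0 0 0 0;0 0 0 0 0 0 0;0 0 0 0 0 0 0;0 0 0 0 0 0 0' 30
```

```text
time_s: 3.4
tool_pos: [0.4744, 0.3608, 0.0299]
orientation: [[-0.482, 0.876, 0.005], [0.876, 0.482, 0.002], [-0.0, 0.006, -1.0]]
wrist_force: [-0.5, 0.0, 0.5]
width: 1.007
finger_force: 0.0
time_s: 4.07
tool_pos: [0.4721, 0.3599, 0.0268]
orientation: [[-0.482, 0.876, -0.0], [0.876, 0.482, -0.0], [0.0, -0.0, -1.0]]
wrist_force: [-1.3, -0.3, 2.9]
width: 0.662
finger_force: 30.0
```

```bash
python3 -m crank '0 0 -5 0 0 0 0;0 0 -10 0 0 0 0;0 0 -15 0 0 0 0;0 0 -15 0 0 0 0;0 0 -15 0 0 0 0'; python3 go.py 702 15 175 87.4
```

```text
time_s: 4.48
tool_pos: [0.4755, 0.3617, 0.1833]
orientation: [[-0.483, 0.876, 0.01], [0.876, 0.482, 0.005], [-0.0, 0.012, -1.0]]
wrist_force: [2.1, -0.1, -0.6]
width: 0.663
finger_force: 30.0
row [-41.29   3.1    0.89] [ 0.7 -0.2 31.4] at [475.5 361.7 183.3] psi 118.8 t 4.48
```

```bash
python3 -m crank '-41.3 3.1 0.5 0 0 31.4 0;-41.3 3.1 0.5 0 0 31.4 0;-41.3 3.1 0.5 0 0 31.4 0;-41.3 3.1 0.5 0 0 31.4 0;-41.3 3.1 0.5 0 0 31.4 0;-41.3 3.1 0.5 0 0 31.4 0;-41.3 3.1 0.5 0 0 31.4 0;-41.3 3.1 0.5 0 0 31.4 0;-41.3 3.1 0.5 0 0 31.4 0;-41.3 3.1 0.5 0 0 31.4 0'; python3 -m crank '0 0 0 0 0 0 0;0 0 0 0 0 0 0;0 0 0 0 0 0 0;0 0 0 0 0 0 0'; python3 go.py 702 15 175 87.4;python3 look.py wrist .035 w2;python3 look.py side .035 s2
```

```text
time_s: 5.32
tool_pos: [0.6987, 0.0108, 0.1691]
orientation: [[0.045, 0.999, -0.003], [0.999, -0.045, 0.0], [0.0, -0.003, -1.0]]
wrist_force: [1.4, -0.3, -2.2]
width: 0.661
finger_force: 30.0
time_s: 5.65
tool_pos: [0.6975, 0.0145, 0.1705]
orientation: [[0.044, 0.999, -0.002], [0.999, -0.044, 0.001], [0.001, -0.002, -1.0]]
wrist_force: [-0.6, 0.8, -2.1]
width: 0.66
finger_force: 30.0
row [ 0.07  0.44 -0.45] [-0.1 -0.   0.1] at [697.5  14.5 170.5] psi 87.5 t 5.65
[320.  25.] 57 (708, 162) (49, 42) -2.2 [245. 242. 237.]
[319. 334.] 63 (694, -151) (25, 21) 89.8 [219. 203. 197.]
[271. 175.] 62 (693, -133) (91, 22) 87.1 [175. 150. 137.]
[216. 239.] 57 (707, 166) (49, 48) -76.5 [222. 210. 198.]
[212. 314.] 70 (615, 353) (75, 74) -64.0 [166. 156. 141.]
```

View pics/w2.png

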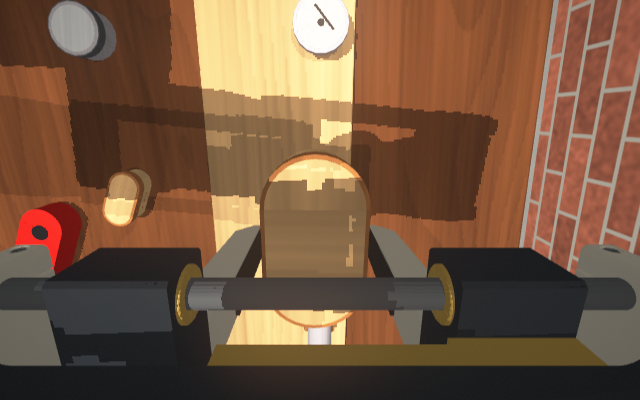

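The wrist view shows the held box square in the jaws, far end at about (313,154) and near end at about (313,326). The dial is at (321,22) and the anvil pipe end at (319,334). I'll measure the box's offset along the jaws from its two ends.

```bash
cat >> h.py <<'E'
def ray(c,u,v,z):
    M=np.linalg.inv(c['camera_from_world']);d=M[:3,:3]@np.linalg.inv(c['K'])@[u,v,1];return M[:3,3]+d*(z-M[2,3])/d[2]
E
python3 - <<'E'
from h import *;from workcell import cams
c=cams.camera('wrist');W=cloud(c)
for v in range(146,162,2):print(v,(W[v,313]*1000).round(1),c['pixels'][v,313])
for v in range(312,336,3):print(v,(W[v,313]*1000).round(1),c['pixels'][v,313])
for v in(155,324):print(ray(c,313,v,.1875))
E
```

```text
146 [697.4  55.5  15.6] [152 116  79]
148 [698.5  66.4 145.2] [149 114  77]
150 [698.6  66.3 157.1] [139 110  74]
152 [698.8  67.9 182.1] [109  71  43]
154 [698.8  67.7 189.3] [183 116  64]
156 [698.7  66.7 190. ] [223 142  80]
158 [698.7  65.5 189.2] [215 137  78]
160 [698.6  64.6 190.1] [252 228 154]
312 [694.5 -28.4 189.8] [248 214 141]
315 [694.4 -30.7 189.5] [247 213 140]
318 [694.3 -33.1 189.2] [247 212 140]
321 [694.2 -35.5 188.9] [246 211 140]
324 [694.1 -36.9 189.9] [243 201 131]
327 [694.  -39.5 189.3] [214 146  98]
330 [ 688.7 -144.5   61.7] [241 232 232]
333 [ 688.5 -149.4   60.5] [223 211 209]
[0.69873699 0.06690324 0.1875    ]
[ 0.6940288  -0.03875874  0.1875    ]
```

```bash
python3 -m crank '0.2 0.4 4 0 0 0 0;0.2 0.4 8 0 0 0 0;0.2 0.4 11 0 0 0 0;0.2 0.4 12 0 0 0 0;0.2 0.4 12.4 0 0 0 0;0.2 0.4 12.7 0 0 0 0;0.2 0.4 12.7 0 0 0 0;0.2 0.4 12.7 0 0 0 0;0.2 0.4 12.7 0 0 0 0;0.2 0.4 12.7 0 0 0 0'; python3 go.py 701.5 16 41 87.4
```

```text
time_s: 6.63
tool_pos: [0.7038, 0.0148, 0.0466]
orientation: [[0.045, 0.999, 0.003], [0.999, -0.045, -0.0], [-0.0, 0.003, -1.0]]
wrist_force: [0.3, -0.6, -3.1]
width: 0.662
finger_force: 30.0
row [ 0.11 -0.23  0.56] [0.2 0.  0. ] at [703.8  14.8  46.6] psi 87.4 t 6.63
```

```bash
python3 -m crank '0.1 -0.2 0.3 0 0 0 0;0.1 -0.2 0.3 0 0 0 0;0.1 -0.2 0.3 0 0 0 0;0.1 -0.2 0.3 0 0 0 0;0.1 -0.2 0.3 0 0 0 0;0.1 -0.2 0.3 0 0 0 0' ; python3 go.py 701.5 16 41 87.4
```

```text
time_s: 7.13
tool_pos: [0.7008, 0.016, 0.0417]
orientation: [[0.045, 0.999, 0.0], [0.999, -0.045, 0.0], [0.0, 0.0, -1.0]]
wrist_force: [-0.4, 0.7, -1.6]
width: 0.663
finger_force: 30.0
row [0.01 0.07 0.07] [ 0. -0.  0.] at [700.8  16.   41.7] psi 87.4 t 7.13
```

Now touch down, release, raise and head for the middle box.

```bash
python3 -m crank '0 0.05 0.05 0 0 0 0;0 0.05 0.1 0 0 0 0;0 0.05 0.1 0 0 0 0;0 0.05 0.1 0 0 0 0'; python3 -m crank '0 0 0 0 0 0 1;0 0 0 0 0 0 1;0 0 0 0 0 0 1;0 0 0 0 0 0 1;0 0 -5 0 0 0 1;0 0 -10 0 0 0 1;0 0 -15 0 0 0 1;0 0 -15 0 0 0 1;0 0 -15 0 0 0 1'; python3 look.py wrist .035 w3;python3 look.py side .035 s3; python3 go.py 470 -363 180 79
```

```text
time_s: 7.47
tool_pos: [0.7015, 0.016, 0.0409]
orientation: [[0.045, 0.999, 0.0], [0.999, -0.045, -0.0], [-0.0, 0.0, -1.0]]
wrist_force: [0.2, -0.1, -2.1]
width: 0.666
finger_force: 30.0
time_s: 8.22
tool_pos: [0.7049, 0.0156, 0.1995]
orientation: [[0.045, 0.999, 0.014], [0.999, -0.045, -0.002], [-0.001, 0.014, -1.0]]
wrist_force: [-0.8, -0.2, -0.6]
width: 1.0
finger_force: 0.0
[310.  32.] 57 (708, 166) (49, 49) -1.2 [246. 242. 238.]
[309. 183.] 60 (701, 15) (107, 62) 86.1 [171. 135.  91.]
[311. 270.] 61 (697, -91) (24, 9) -2.7 [142. 120. 108.]
[311. 322.] 63 (694, -158) (40, 21) 89.0 [220. 206. 200.]
[271. 175.] 62 (694, -133) (92, 23) 87.5 [175. 150. 137.]
[246. 204.] 60 (700, 12) (114, 64) 88.7 [142. 106.  67.]
[216. 239.] 57 (707, 166) (49, 48) -63.2 [221. 210. 198.]
[212. 314.] 70 (615, 353) (76, 74) -68.4 [165. 156. 141.]
row [-38.89 -21.48   1.18] [0.2 0.  8.4] at [701.9  15.9 192.4] psi 87.4 t 8.32
```

```bash
python3 -m crank '-38.9 -21.5 0.5 0 0 8.4 1;-38.9 -21.5 0.5 0 0 8.4 1;-38.9 -21.5 0.5 0 0 8.4 1;-38.9 -21.5 0.5 0 0 8.4 1;-38.9 -21.5 0.5 0 0 8.4 1;-38.9 -21.5 0.5 0 0 8.4 1;-38.9 -21.5 0.5 0 0 8.4 1;-38.9 -21.5 0.5 0 0 8.4 1;-38.9 -21.5 0.5 0 0 8.4 1;-38.9 -21.5 0.5 0 0 8.4 1'; python3 -m crank '0 0 0 0 0 0 0.85;0 0 0 0 0 0 0.85;0 0 0 0 0 0 0.85;0 0 0 0 0 0 0.85;0 0 0 0 0 0 0.85'; python3 look.py wrist .02 w4; python3 go.py 470 -363 25 79
```

```text
time_s: 9.15
tool_pos: [0.4812, -0.3397, 0.1836]
orientation: [[0.19, 0.982, -0.003], [0.982, -0.19, 0.003], [0.002, -0.003, -1.0]]
wrist_force: [0.5, -0.5, 0.1]
width: 1.002
finger_force: 0.0
time_s: 9.57
tool_pos: [0.4843, -0.3376, 0.1854]
orientation: [[0.188, 0.982, -0.001], [0.982, -0.188, 0.001], [0.001, -0.001, -1.0]]
wrist_force: [-0.5, 0.4, -0.3]
width: 0.853
finger_force: 0.0
[268.  26.] 31 (469, -172) (58, 46) -87.2 [172. 111.  68.]
[142.  48.] 31 (335, -168) (96, 48) 43.2 [101. 218. 123.]
[399. 187.] 27 (579, -368) (107, 21) 89.8 [235. 206. 153.]
[181. 196.] 36 (330, -325) (86, 49) -88.1 [247. 100.  88.]
[307. 204.] 36 (470, -362) (86, 48) 79.6 [234. 213. 166.]
[246. 270.] 36 (381, -426) (20, 18) 72.2 [ 92. 194. 102.]
[240. 311.] 35 (361, -482) (29, 6) -9.8 [ 91. 240. 120.]
row [-2.77 -0.93 16.07] [-0.  -0.   0.2] at [ 484.4 -337.7  185.7] psi 79.2 t 9.62
```

```bash
python3 -m crank '-2.7 -1 4 0 0 0 0.85;-2.7 -1 9 0 0 0 0.85;-2.7 -1 13 0 0 0 0.85;-2.7 -1 15 0 0 0 0.85;-2.7 -1 16 0 0 0 0.85;-2.7 -1 16 0 0 0 0.85;-2.7 -1 16 0 0 0 0.85;-2.7 -1 16 0 0 0 0.85;-2.7 -1 16 0 0 0 0.85;-2.7 -1 16 0 0 0 0.85'; python3 -m crank '0 0 0 0 0 0 0;0 0 0 0 0 0 0;0 0 0 0 0 0 0;0 0 0 0 0 0 0;0 0 0 0 0 0 0;0 0 0 0 0 0 0;0 0 0 0 0 0 0' 20; python3 go.py 470 -362 25 79.5;  python3 -m crank '0 0 -5 0 0 0 0;0 0 -10 0 0 0 0;0 0 -15 0 0 0 0;0 0 -19 0 0 0 0;0 0 -19 0 0 0 0;0 0 -19 0 0 0 0'; python3 go.py 701 15.5 210 87.4
```

```text
time_s: 10.45
tool_pos: [0.4699, -0.365, 0.0283]
orientation: [[0.19, 0.982, 0.003], [0.982, -0.19, -0.003], [-0.002, 0.003, -1.0]]
wrist_force: [-0.4, 0.1, 0.7]
width: 0.851
finger_force: 0.0
time_s: 11.03
tool_pos: [0.4686, -0.3639, 0.0259]
orientation: [[0.19, 0.982, -0.0], [0.982, -0.19, 0.0], [0.0, -0.0, -1.0]]
wrist_force: [-0.6, -0.3, 1.6]
width: 0.398
finger_force: 0.0
row [0.21 0.1  0.09] [-0.  -0.  -0.5] at [ 468.6 -363.9   25.9] psi 79.0 t 11.03
time_s: 11.53
tool_pos: [0.471, -0.3664, 0.2231]
orientation: [[0.19, 0.982, 0.008], [0.982, -0.19, -0.009], [-0.007, 0.01, -1.0]]
wrist_force: [-0.3, -0.3, 1.1]
width: 0.01
finger_force: 0.0
row [41.87 15.31  1.15] [ 0.5  0.5 -8.4] at [ 471.  -366.4  223.1] psi 79.0 t 11.53
```

The grip closed on nothing, so I need a look.

```bash
python3 -m crank '0 0 0 0 0 0 0.85;0 0 0 0 0 0 0.85;0 0 0 0 0 0 0.85;0 0 0 0 0 0 0.85;0 0 0 0 0 0 0.85;0 0 0 0 0 0 0.85'; python3 look.py wrist .02 w5; python3 look.py side .02 s5
```

```text
time_s: 12.03
tool_pos: [0.4684, -0.3636, 0.2149]
orientation: [[0.19, 0.982, -0.001], [0.982, -0.19, 0.002], [0.001, -0.002, -1.0]]
wrist_force: [-0.0, -0.4, 0.7]
width: 0.394
finger_force: 0.0
[161.  32.] 31 (333, -170) (90, 47) 43.0 [103. 217. 126.]
[283.  16.] 31 (466, -184) (48, 33) -10.9 [165. 108.  67.]
[406. 181.] 27 (579, -399) (168, 22) 89.4 [238. 210. 158.]
[197. 167.] 36 (330, -325) (85, 49) -86.9 [249. 117. 104.]
[317. 175.] 36 (470, -362) (85, 48) 79.8 [219. 187. 134.]
[239. 233.] 36 (357, -418) (43, 34) 44.8 [123. 236. 143.]
[333. 145.] 27 (593, -408) (188, 59) 85.6 [198. 162. 117.]
[399. 149.] 36 (361, -442) (89, 47) -77.9 [ 44. 156.  60.]
[362. 156.] 36 (469, -364) (87, 50) 80.7 [151. 110.  69.]
[406. 168.] 36 (329, -324) (87, 48) -89.9 [208.  26.  15.]
[271. 177.] 62 (693, -133) (96, 22) 87.3 [165. 136. 119.]
[350. 191.] 32 (467, -155) (99, 46) -87.1 [108.  67.  37.]
[398. 196.] 32 (335, -167) (98, 50) 44.4 [ 41. 141.  55.]
[247. 206.] 60 (700, 15) (107, 64) 87.1 [200. 161. 102.]
[376. 220.] 32 (374, -44) (97, 47) 62.5 [130.  24.  17.]
[330. 224.] 30 (481, 7) (65, 35) 65.2 [142. 103.  64.]
[216. 241.] 57 (707, 166) (49, 49) -72.0 [203. 187. 169.]
[315. 273.] 30 (472, 179) (50, 47) -75.1 [209. 202. 198.]
[212. 317.] 69 (615, 354) (76, 74) -64.1 [159. 150. 135.]
```

View pics/w5.png

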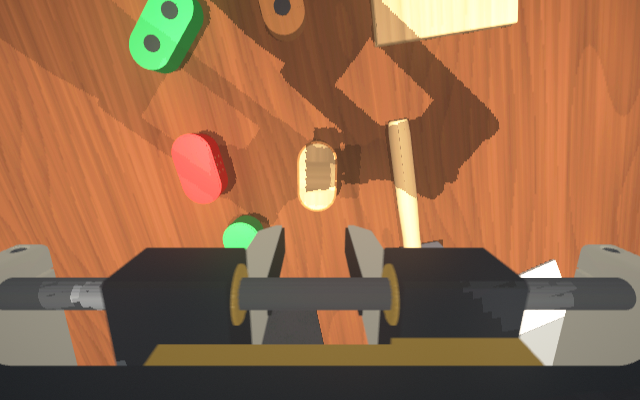

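The box sits untouched at (317,175), straight under the tool. I'll retry slowly and check from the side with the jaws down.

```bash
python3 -m crank '0 0 4 0 0 0 0.85;0 0 8 0 0 0 0.85;0 0 12 0 0 0 0.85;0 0 15 0 0 0 0.85;0 0 18 0 0 0 0.85;0 0 19 0 0 0 0.85;0 0 19 0 0 0 0.85;0 0 19 0 0 0 0.85;0 0 19 0 0 0 0.85'; python3 go.py 470 -362 25 79.5; python3 -m crank '0 0 0 0 0 0 0.6;0 0 0 0 0 0 0.6;0 0 0 0 0 0 0.6;0 0 0 0 0 0 0.6;0 0 0 0 0 0 0.6'
python3 - <<'E'
from workcell import cams;import cv2,numpy as np
a=cams.camera('side')['pixels'][110:210,300:430,::-1];b=cams.camera('wrist')['pixels'][...,::-1]
a=cv2.resize(a,(400,308));b=cv2.resize(b,(400,250));b=np.vstack([b,np.zeros((58,400,3),np.uint8)])
cv2.imwrite('pics/w6.png',np.hstack([a,b]))
E
```

```text
time_s: 12.88
tool_pos: [0.4698, -0.3652, 0.0281]
orientation: [[0.19, 0.982, 0.002], [0.982, -0.19, -0.003], [-0.002, 0.003, -1.0]]
wrist_force: [-0.5, 0.4, -0.1]
width: 0.849
finger_force: 0.0
row [ 0.32 -0.05  0.31] [ 0.2  0.1 -0.5] at [ 469.8 -365.2   28.1] psi 79.0 t 12.88
time_s: 13.3
tool_pos: [0.4688, -0.3641, 0.0266]
orientation: [[0.19, 0.982, 0.001], [0.982, -0.19, -0.001], [-0.001, 0.001, -1.0]]
wrist_force: [-0.3, 0.3, -0.4]
width: 0.602
finger_force: 0.0
```

View pics/w6.png

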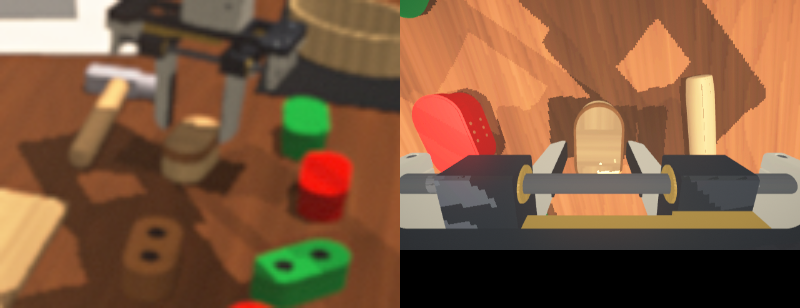

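```bash
python3 look.py wrist .02 w7; python3 look.py side .02 s7 | head -5
python3 - <<'E'
from h import *;from workcell import cams,bot
c=cams.camera('wrist');W=cloud(c)
print(np.linalg.inv(c['camera_from_world'])[:3,3])
for v in range(150,330,10):print(v,(W[v,320]*1000).round(),c['pixels'][v,320])
for x in(.4688,):print(proj(c,bot.get_obs()['tool_pos']))
E
```

```text
[3. 4.] 24 (329, -204) (7, 2) 38.7 [ 42. 120.  57.]
[486. 184.] 27 (578, -356) (82, 22) -89.5 [249. 224. 157.]
[ 75. 206.] 36 (330, -319) (73, 50) -87.3 [247.  84.  72.]
[318. 223.] 36 (472, -354) (70, 48) 78.5 [217. 172. 119.]
[244. 254.] 92 (435, -347) (16, 5) -27.7 [167. 156. 140.]
[385. 254.] 92 (504, -360) (17, 5) 5.2 [166. 156. 140.]
[232. 323.] 119 (440, -355) (18, 1) 78.5 [188. 179. 161.]
[397. 323.] 119 (497, -366) (17, 1) 79.2 [189. 180. 162.]
[342. 142.] 98 (501, -364) (21, 11) 33.4 [153. 128.  98.]
[367. 152.] 93 (429, -350) (22, 10) 28.8 [120.  94.  68.]
[399. 149.] 36 (361, -443) (88, 47) -78.7 [ 42. 155.  59.]
[406. 168.] 36 (329, -325) (85, 48) 89.6 [207.  26.  15.]
[271. 177.] 62 (693, -134) (93, 23) 89.9 [164. 136. 118.]
[ 0.48146505 -0.29298888  0.20347336]
150 [ 481. -315.    1.] [157  98  65]
160 [ 480. -322.   -0.] [128  89  63]
170 [ 479. -323.   34.] [179 118  75]
180 [ 478. -328.   36.] [226 184 126]
190 [ 477. -334.   34.] [225 181 126]
200 [ 476. -340.   34.] [226 182 126]
210 [ 475. -346.   36.] [215 170 118]
220 [ 473. -352.   35.] [222 178 124]
230 [ 472. -358.   36.] [228 187 129]
240 [ 471. -364.   35.] [228 185 127]
250 [ 470. -371.   35.] [231 189 131]
260 [ 469. -378.   34.] [218 173 122]
270 [ 467. -384.   35.] [226 183 127]
280 [ 475. -333.  135.] [106 100  98]
290 [ 475. -333.  139.] [113 107 105]
300 [ 475. -336.  139.] [115 109 105]
310 [ 458. -436.    1.] [207 137  96]
320 [ 457. -444.    2.] [232 147  94]
[315.71112526 234.14768744]
```

View pics/w7.png

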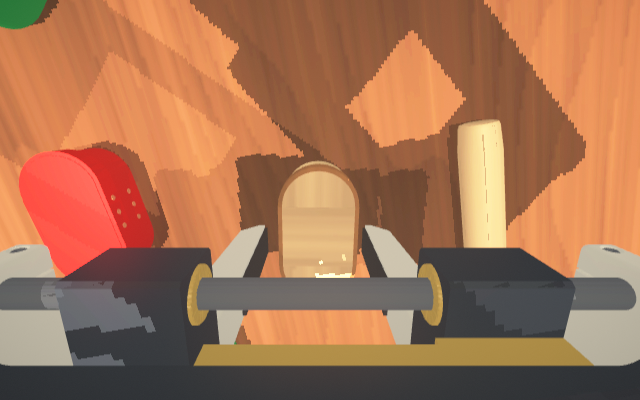

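The TCP projects to (316,234), inside the box outline (rows 165–275), with the jaw tips on either side at (262,230) and (368,230). The alignment is right, so I'll close further and watch.

```bash
python3 -m crank '0 0 0 0 0 0 0;0 0 0 0 0 0 0;0 0 0 0 0 0 0' 30; python3 -m crank '0 0 0 0 0 0 0;0 0 0 0 0 0 0;0 0 0 0 0 0 0' 30;python3 look.py wrist .02 w8 | grep ' 36 '
```

```text
time_s: 13.8
tool_pos: [0.4686, -0.3639, 0.0259]
orientation: [[0.19, 0.982, -0.0], [0.982, -0.19, 0.0], [0.0, -0.0, -1.0]]
wrist_force: [-0.1, -0.3, -1.0]
width: 0.431
finger_force: 0.0
time_s: 14.05
tool_pos: [0.4686, -0.3639, 0.026]
orientation: [[0.19, 0.982, -0.0], [0.982, -0.19, 0.0], [0.0, -0.0, -1.0]]
wrist_force: [-0.1, 0.1, 0.1]
width: 0.22
finger_force: 0.0
[ 78. 213.] 36 (330, -324) (82, 50) -88.7 [248.  85.  73.]
```

View pics/w8.png

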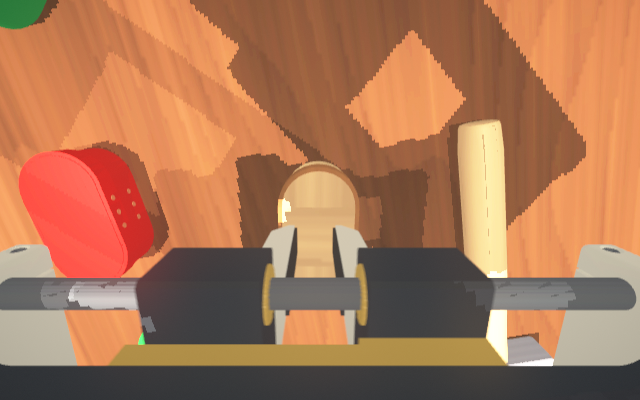

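Run:
```python
from h import *;from workcell import cams,bot
c=cams.camera('wrist');W=cloud(c)
for u in(280,286,345,352):
  for v in(224,228,232,240,250):print(u,v,(W[v,u]*1000).round())
c=cams.camera('side');W=cloud(c)
v,u=np.indices(W.shape[:2])
m=(W[...,2]>.004)&(W[...,2]<.14)&(np.hypot(W[...,0]-.4686,W[...,1]+.3639)<.06)
print(bot.get_obs()['joints'])
hist=np.histogram(W[m][:,2],bins=np.arange(0,.15,.01))[0];print(hist)
cv2.imwrite('pics/s8.png',cv2.resize(c['pixels'][100:200,290:430,::-1],None,fx=5,fy=5,interpolation=cv2.INTER_CUBIC))
```

```text
280 224 [ 450. -350.   34.]
280 228 [ 449. -352.   35.]
280 232 [ 451. -350.   49.]
280 240 [ 453. -350.   60.]
280 250 [ 465. -327.  126.]
286 224 [ 453. -351.   35.]
286 228 [ 454. -350.   44.]
286 232 [ 455. -350.   50.]
286 240 [ 456. -350.   60.]
286 250 [ 457. -351.   72.]
345 224 [ 488. -357.   35.]
345 228 [ 487. -357.   43.]
345 232 [ 486. -357.   49.]
345 240 [ 485. -356.   61.]
345 250 [ 484. -356.   73.]
352 224 [ 492. -358.   36.]
352 228 [ 491. -361.   35.]
352 232 [ 490. -357.   49.]
352 240 [ 489. -357.   60.]
352 250 [ 485. -329.  129.]
[-8.48083700e-01  5.09177470e-01  1.64459017e+00  2.18135849e-05
  9.87857108e-01 -6.56734036e-01]
[ 28  49  43 151  22  39  35  38  44  41  37  19  39 112]
```

View pics/s8.png

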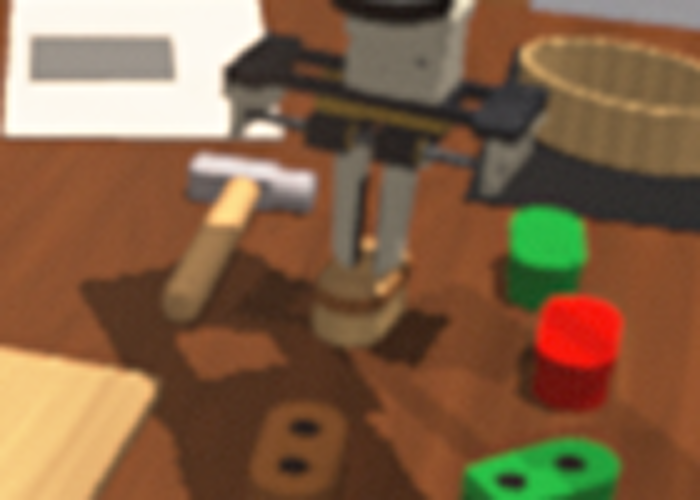

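The jaws seem to end at the box top, or pass into it, without any contact. I'll lift and measure where the fingertips really are relative to the TCP.

```bash
python3 -m crank '0 0 -4 0 0 0 0.6;0 0 -8 0 0 0 0.6;0 0 -12 0 0 0 0.6;0 0 -12 0 0 0 0.6;0 0 -12 0 0 0 0.6;0 0 -12 0 0 0 0.6;0 0 -12 0 0 0 0.6;0 0 -12 0 0 0 0.6';python3 - <<'E'
from h import *;from workcell import cams,bot
o=bot.get_obs();p=o['tool_pos'];print(p)
for n in('side','scene','wrist'):
  c=cams.camera(n);W=cloud(c)
  m=(W[...,2]>.06)&(W[...,2]<.3)&(np.hypot(W[...,0]-p[0],W[...,1]-p[1])<.07)
  q=W[m][:,2];print(n,np.sort(q)[[0,5,20,50,100]].round(3)-p[2].round(3))
c=cams.camera('wrist')
for r in tops(c,.02,area=60):
  if r[1]<45:print(*r)
E
```

```text
time_s: 14.87
tool_pos: [0.4678, -0.363, 0.144]
orientation: [[0.19, 0.982, -0.003], [0.982, -0.19, 0.003], [0.002, -0.003, -1.0]]
wrist_force: [0.3, -0.8, -0.4]
width: 0.582
finger_force: 0.0
[ 0.46776    -0.36297399  0.14404799]
side [0.01  0.014 0.02  0.027 0.039]
scene [0.011 0.013 0.017 0.024 0.032]
wrist [0.011 0.012 0.013 0.014 0.015]
[117.  25.] 31 (327, -187) (68, 46) -10.8 [ 97. 220. 123.]
[277.   7.] 31 (466, -196) (38, 10) -9.5 [192. 123.  73.]
[424. 182.] 27 (579, -383) (136, 21) 89.7 [244. 216. 157.]
[171. 179.] 36 (330, -325) (85, 49) -89.0 [250. 117. 104.]
[317. 188.] 36 (470, -362) (85, 48) 78.6 [214. 175. 127.]
[218. 250.] 35 (354, -406) (28, 11) 39.3 [120. 218. 134.]
```

Measured from all three cameras, the fingertips stand about 10 mm above the reported TCP height, not 19 mm below it. The big box was therefore held only by its rim, and here the jaws closed above the box. From now on I grip about 26 mm lower, at reported z of about 0.

```bash
python3 -m crank '0.1 0.2 1 0 0 0 0.85;0.1 0.2 2 0 0 0 0.85;0.1 0.2 3 0 0 0 0.85;0.1 0.2 4 0 0 0 0.85;0.1 0.2 8 0 0 0 0.85;0.1 0.2 11 0 0 0 0.85;0.1 0.2 12.5 0 0 0 0.85;0.1 0.2 13.5 0 0 0 0.85;0.1 0.2 14.2 0 0 0 0.85;0.1 0.2 14.2 0 0 0 0.85'; python3 -m crank '0 0 0 0 0 0 0.85;0 0 0 0 0 0 0.85'; python3 go.py 470 -362 1 79.5
```

```text
time_s: 15.9
tool_pos: [0.4703, -0.3627, 0.0025]
orientation: [[0.19, 0.982, -0.001], [0.982, -0.19, 0.002], [0.001, -0.002, -1.0]]
wrist_force: [0.1, 0.3, 0.8]
width: 0.846
finger_force: 0.0
time_s: 16.07
tool_pos: [0.4716, -0.3641, 0.0052]
orientation: [[0.19, 0.982, 0.002], [0.982, -0.19, -0.002], [-0.001, 0.002, -1.0]]
wrist_force: [0.5, -0.2, 0.9]
width: 0.855
finger_force: 0.0
row [ 0.18 -0.2   0.42] [ 0.1  0.1 -0.5] at [ 471.6 -364.1    5.2] psi 79.0 t 16.07
```

```bash
python3 -m crank '0.1 0 0.1 0 0 0 0;0.1 0 0.2 0 0 0 0;0.1 0 0.2 0 0 0 0;0.1 0 0.2 0 0 0 0;0.1 0 0.2 0 0 0 0;0.1 0 0.2 0 0 0 0;0.1 0 0.2 0 0 0 0;0.1 0 0.2 0 0 0 0' 20; python3 go.py 470 -362 1 79.5
```

```text
time_s: 16.73
tool_pos: [0.4711, -0.3624, 0.0022]
orientation: [[0.19, 0.982, 0.0], [0.982, -0.19, -0.0], [-0.0, 0.0, -1.0]]
wrist_force: [-0.6, 0.2, 2.2]
width: 0.514
finger_force: 20.0
row [ 0.02 -0.11  0.12] [ 0.   0.  -0.5] at [ 471.1 -362.4    2.2] psi 79.0 t 16.73
```

```bash
python3 -m crank '0 0 -4 0 0 0 0;0 0 -8 0 0 0 0;0 0 -12 0 0 0 0;0 0 -14 0 0 0 0;0 0 -14 0 0 0 0;0 0 -14 0 0 0 0;0 0 -14 0 0 0 0'; python3 go.py 701.5 16 145 87.4
```

```text
time_s: 17.32
tool_pos: [0.4703, -0.3615, 0.1406]
orientation: [[0.19, 0.982, -0.002], [0.982, -0.19, 0.002], [0.001, -0.002, -1.0]]
wrist_force: [-0.8, -0.2, -1.1]
width: 0.516
finger_force: 20.0
row [41.46 15.52 -0.41] [-0.1 -0.1 -8.4] at [ 470.3 -361.5  140.6] psi 79.0 t 17.32
```

```bash
python3 -m crank '41.5 15.5 -0.4 0 0 -8.4 0;41.5 15.5 -0.4 0 0 -8.4 0;41.5 15.5 -0.4 0 0 -8.4 0;41.5 15.5 -0.4 0 0 -8.4 0;41.5 15.5 -0.4 0 0 -8.4 0;41.5 15.5 -0.4 0 0 -8.4 0;41.5 15.5 -0.4 0 0 -8.4 0;41.5 15.5 -0.4 0 0 -8.4 0;41.5 15.5 -0.4 0 0 -8.4 0;41.5 15.5 -0.4 0 0 -8.4 0'; python3 -m crank '0 0 0 0 0 0 0;0 0 0 0 0 0 0;0 0 0 0 0 0 0;0 0 0 0 0 0 0;0 0 0 0 0 0 0'; python3 go.py 701.5 16 62 87.4
```

```text
time_s: 18.15
tool_pos: [0.6876, -0.0047, 0.1426]
orientation: [[0.045, 0.999, -0.005], [0.999, -0.045, 0.001], [0.001, -0.005, -1.0]]
wrist_force: [0.7, 0.1, -1.1]
width: 0.511
finger_force: 20.0
time_s: 18.57
tool_pos: [0.6875, -0.0084, 0.1451]
orientation: [[0.047, 0.999, -0.002], [0.999, -0.047, -0.0], [-0.0, -0.002, -1.0]]
wrist_force: [0.7, -0.6, -1.0]
width: 0.515
finger_force: 20.0
row [2.51 1.3  8.31] [-0.1  0.  -0.1] at [687.5  -8.4 145.1] psi 87.3 t 18.57
```

Before lowering, I'll measure the held box's offset in the jaws with the wrist camera.

```bash
python3 -m crank '2.5 1.3 3 0 0 0 0;2.5 1.3 4 0 0 0 0;2.5 1.3 5 0 0 0 0;2.5 1.3 6 0 0 0 0;2.5 1.3 6 0 0 0 0;2.5 1.3 6 0 0 0 0;2.5 1.3 6 0 0 0 0;2.5 1.3 6 0 0 0 0'; python3 go.py 701.5 16 60.3 87.4
python3 - <<'E'
from h import *;from workcell import cams,bot
c=cams.camera('wrist');W=cloud(c);p=bot.get_obs()['tool_pos'];print(p)
cv2.imwrite('pics/w9.png',c['pixels'][:,:,::-1])
x,y,z=W[...,0],W[...,1],W[...,2]
for h,tag in((p[2]+.033,'middle'),(.059,'big')):
    m=(abs(z-h)<.004)&(abs(x-.70)<.045)&(abs(y-.015)<.08)
    q=W[m];print(tag,len(q),(q.min(0)*1000).round(1),(q.max(0)*1000).round(1), cv2.minAreaRect((q[:,:2]*1000).astype(np.float32)))
E
```

```text
time_s: 19.23
tool_pos: [0.7031, 0.017, 0.0871]
orientation: [[0.045, 0.999, 0.002], [0.999, -0.045, -0.0], [-0.0, 0.002, -1.0]]
wrist_force: [-0.2, 0.7, -1.2]
width: 0.513
finger_force: 20.0
row [-0.1  -0.16  2.68] [0.1 0.  0. ] at [703.1  17.   87.1] psi 87.4 t 19.23
[0.7030906  0.01709854 0.08707068]
middle 9595 [664.2 -26.2 116.1] [741.5  60.1 124. ] ((702.4014892578125, 16.986190795898438), (77.22001647949219, 72.32331848144531), 46.98556137084961)
big 2130 [670.3  25.7  55. ] [732.9  69.   60.9] ((700.169677734375, 48.613372802734375), (63.27554702758789, 40.650421142578125), 4.8736090660095215)
```

View pics/w9.png

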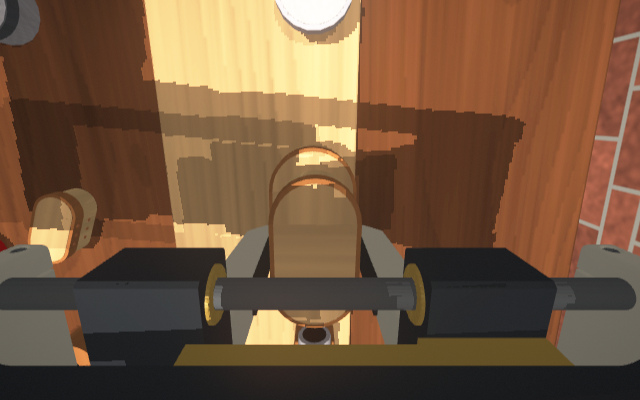

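In view, the middle box is centred in the jaws (rows 176–325). The big box's far end shows behind it at about (313,147), centred at y of about 15 mm. I'll lower in two steps.

```bash
python3 -m crank '-0.1 -0.1 1 0 0 0 0;-0.1 -0.1 1.6 0 0 0 0;-0.1 -0.1 2.1 0 0 0 0;-0.1 -0.1 2.1 0 0 0 0;-0.1 -0.1 2.1 0 0 0 0;-0.1 -0.1 2.1 0 0 0 0;-0.1 -0.1 2.1 0 0 0 0'; python3 go.py 701.3 15.3 60.3 87.4
```

```text
time_s: 19.87
tool_pos: [0.7017, 0.0166, 0.0651]
orientation: [[0.045, 0.999, 0.0], [0.999, -0.045, -0.0], [-0.0, 0.001, -1.0]]
wrist_force: [-0.6, -0.7, -0.5]
width: 0.515
finger_force: 20.0
row [-0.13 -0.03  0.48] [0. 0. 0.] at [701.7  16.6  65.1] psi 87.4 t 19.87
```

```bash
python3 -m crank '-0.1 0 0.2 0 0 0 0;-0.1 0 0.4 0 0 0 0;-0.1 0 0.45 0 0 0 0;-0.1 0 0.45 0 0 0 0;-0.1 0 0.45 0 0 0 0;-0.1 0 0.45 0 0 0 0'; python3 -m crank '0 0 0 0 0 0 0.7;0 0 0 0 0 0 0.7;0 0 0 0 0 0 0.7;0 0 0 0 0 0 0.7;0 0 -4 0 0 0 0.7;0 0 -8 0 0 0 0.7;0 0 -12 0 0 0 0.8;0 0 -12 0 0 0 0.8;0 0 -12 0 0 0 0.8'
python3 - <<'E'
from h import *;from workcell import cams
c=cams.camera('wrist');cv2.imwrite('pics/w10.png',c['pixels'][:,:,::-1])
for r in tops(c,.07)+tops(c,.05):print(*r)
E
python3 go.py 482 6 100 63
```

```text
time_s: 20.37
tool_pos: [0.7013, 0.0156, 0.0603]
orientation: [[0.045, 0.999, -0.0], [0.999, -0.045, -0.0], [-0.0, -0.0, -1.0]]
wrist_force: [-0.4, 0.1, -0.1]
width: 0.514
finger_force: 20.0
time_s: 21.12
tool_pos: [0.7034, 0.0154, 0.1845]
orientation: [[0.045, 0.999, 0.008], [0.999, -0.045, -0.001], [-0.001, 0.008, -1.0]]
wrist_force: [0.1, 0.6, -0.1]
width: 0.793
finger_force: 0.0
[311. 194.] 94 (701, 16) (86, 48) 86.3 [151. 115.  77.]
[312.  28.] 57 (709, 165) (49, 47) -3.9 [248. 244. 240.]
[312. 187.] 94 (701, 16) (86, 48) 86.3 [152. 116.  77.]
[313. 275.] 56 (698, -88) (25, 2) -2.0 [88. 66. 55.]
[313. 326.] 63 (694, -151) (49, 22) 87.7 [221. 210. 206.]
row [ -1.93 -21.94   8.1 ] [ 0.1 -0.  24.4] at [701.9  15.5 181.5] psi 87.4 t 21.17
```

The middle box is centred on the big one. Now the small box.

```bash
python3 -m crank '-2 -22 0 0 0 24.4 0.7;-2 -22 0 0 0 24.4 0.7;-2 -22 2 0 0 24.4 0.7;-2 -22 6 0 0 24.4 0.7;-2 -22 6 0 0 24.4 0.7;-2 -22 6 0 0 24.4 0.7;-2 -22 6 0 0 24.4 0.7;-2 -22 6 0 0 24.4 0.7;-2 -22 6 0 0 24.4 0.7;-2 -22 6 0 0 24.4 0.7';python3 -m crank '0 0 0 0 0 0 0.7;0 0 0 0 0 0 0.7'; python3 look.py wrist .02 w11; python3 go.py 482 6 2 63
```

```text
time_s: 22.0
tool_pos: [0.4822, 0.0052, 0.1205]
orientation: [[0.453, 0.891, 0.001], [0.891, -0.453, -0.0], [0.0, 0.001, -1.0]]
wrist_force: [-0.6, -0.3, 0.4]
width: 0.7
finger_force: 0.0
time_s: 22.17
tool_pos: [0.4818, 0.0053, 0.1205]
orientation: [[0.453, 0.891, 0.001], [0.891, -0.453, -0.0], [0.0, 0.001, -1.0]]
wrist_force: [0.4, -0.0, -0.3]
width: 0.7
finger_force: 0.0
[208.  22.] 29 (469, 173) (50, 36) -26.9 [235. 233. 232.]
[571.  65.] 94 (694, 15) (81, 41) 79.3 [190. 157. 103.]
[314. 192.] 30 (482, 8) (64, 34) 65.7 [138. 104.  69.]
[588. 217.] 62 (695, -120) (65, 24) 86.1 [161. 141. 128.]
[260. 266.] 31 (400, -30) (26, 14) 63.8 [207.  50.  43.]
[248. 318.] 31 (362, -79) (37, 22) -29.6 [241.  51.  42.]
[369. 327.] 32 (470, -146) (67, 42) -26.1 [197. 126.  72.]
row [ 0.08  0.   11.85] [ 0.  -0.   0.1] at [481.6   5.4 120.5] psi 63.1 t 22.22
```

```bash
python3 -m crank '0.2 -0.1 3 0 0 -2.5 0.7;0.2 -0.1 6 0 0 -2.5 0.7;0.2 -0.1 9 0 0 -2.5 0.7;0.2 -0.1 11 0 0 -2.5 0.7;0.2 -0.1 11.8 0 0 -2.5 0.7;0.2 -0.1 11.8 0 0 -2.5 0.7;0.2 -0.1 11.8 0 0 -2.5 0.7;0.2 -0.1 11.8 0 0 -2.5 0.7;0.2 -0.1 11.8 0 0 -2.5 0.7';python3 -m crank '0 0 0 0 0 0 0;0 0 0 0 0 0 0;0 0 0 0 0 0 0;0 0 0 0 0 0 0;0 0 0 0 0 0 0;0 0 0 0 0 0 0;0 0 0 0 0 0 0' 15; python3 go.py 482 8 2 65.5; python3 -m crank '0 0 -5 0 0 0 0;0 0 -10 0 0 0 0;0 0 -14 0 0 0 0;0 0 -16 0 0 0 0;0 0 -16 0 0 0 0;0 0 -16 0 0 0 0;0 0 -16 0 0 0 0'; python3 go.py 701.3 16 160 87.4
```

```text
time_s: 22.97
tool_pos: [0.4821, 0.0074, 0.0037]
orientation: [[0.414, 0.91, 0.003], [0.91, -0.414, -0.001], [0.001, 0.003, -1.0]]
wrist_force: [-1.3, -0.4, -0.7]
width: 0.7
finger_force: 0.0
time_s: 23.55
tool_pos: [0.4808, 0.0076, 0.0024]
orientation: [[0.414, 0.91, 0.0], [0.91, -0.414, -0.0], [0.0, 0.0, -1.0]]
wrist_force: [-0.3, -0.2, 2.3]
width: 0.366
finger_force: 15.0
row [0.08 0.09 0.04] [ 0. -0.  0.] at [480.8   7.6   2.4] psi 65.5 t 23.55
time_s: 24.13
tool_pos: [0.48, 0.0078, 0.1615]
orientation: [[0.414, 0.91, -0.001], [0.91, -0.414, 0.0], [-0.0, -0.001, -1.0]]
wrist_force: [-0.6, -0.3, -0.2]
width: 0.366
finger_force: 15.0
row [ 9.91 19.81  0.13] [ -0.1   0.  -21.9] at [480.    7.8 161.5] psi 65.5 t 24.13
```

```bash
python3 -m crank '9.9 19.8 0 0 0 -21.9 0;9.9 19.8 0 0 0 -21.9 0;9.9 19.8 0 0 0 -21.9 0;9.9 19.8 0 0 0 -21.9 0;9.9 19.8 0 0 0 -21.9 0;9.9 19.8 0 0 0 -21.9 0;9.9 19.8 0 0 0 -21.9 0;9.9 19.8 0 0 0 -21.9 0;9.9 19.8 0 0 0 -21.9 0;9.9 19.8 0 0 0 -21.9 0'; python3 go.py 701.3 16 94.5 87.4;  python3 -m crank '0 0 2 0 0 0 0;0 0 3 0 0 0 0;0 0 4 0 0 0 0;0 0 4 0 0 0 0;0 0 4 0 0 0 0;0 0 4 0 0 0 0;0 0 4 0 0 0 0'; python3 go.py 701.3 16 94.5 87.4;  python3 - <<'E'
from h import *;from workcell import cams,bot
c=cams.camera('wrist');W=cloud(c);p=bot.get_obs()['tool_pos'];print(p)
x,y,z=W[...,0],W[...,1],W[...,2]
for h,w,tag in((p[2]+.027,.012,'small'),(.093,.03,'middle')):
    m=(abs(z-h)<.004)&(abs(x-.70)<w)&(abs(y-.015)<.08)
    q=W[m];print(tag,len(q),(q.min(0)*1000).round(1),(q.max(0)*1000).round(1))
E
```

```text
time_s: 24.97
tool_pos: [0.7003, 0.0159, 0.1616]
orientation: [[0.045, 0.999, -0.002], [0.999, -0.045, 0.0], [0.0, -0.002, -1.0]]
wrist_force: [0.3, 0.3, 0.3]
width: 0.364
finger_force: 15.0
row [0.01 0.12 6.71] [-0.1 -0.   0. ] at [700.3  15.9 161.6] psi 87.4 t 24.97
time_s: 25.55
tool_pos: [0.7025, 0.0157, 0.1233]
orientation: [[0.045, 0.999, 0.002], [0.999, -0.045, -0.0], [-0.0, 0.002, -1.0]]
wrist_force: [-0.7, -0.6, -0.8]
width: 0.37
finger_force: 15.0
row [ 0.02 -0.12  2.88] [0.1 0.  0. ] at [702.5  15.7 123.3] psi 87.4 t 25.55
[0.70246802 0.01572964 0.12330279]
small 3520 [6.880e+02 4.000e-01 1.463e+02] [712.   48.7 151.8]
middle 1976 [677.   12.7  89. ] [725.5  58.6  95.4]
```

```bash
python3 -m crank '-0.1 -0.1 1 0 0 0 0;-0.1 -0.1 2 0 0 0 0;-0.1 -0.1 2.4 0 0 0 0;-0.1 -0.1 2.4 0 0 0 0;-0.1 -0.1 2.4 0 0 0 0;-0.1 -0.1 2.4 0 0 0 0;-0.1 -0.1 2.4 0 0 0 0'; python3 go.py 701.3 15 94.6 87.4
```

```text
time_s: 26.18
tool_pos: [0.7012, 0.0148, 0.0987]
orientation: [[0.045, 0.999, 0.001], [0.999, -0.045, -0.0], [-0.0, 0.001, -1.0]]
wrist_force: [0.0, 0.4, 0.4]
width: 0.366
finger_force: 15.0
row [0.02 0.01 0.41] [0. 0. 0.] at [701.2  14.8  98.7] psi 87.4 t 26.18
```

```bash
python3 -m crank '0 0 0.2 0 0 0 0;0 0 0.4 0 0 0 0;0 0 0.4 0 0 0 0;0 0 0.4 0 0 0 0;0 0 0.4 0 0 0 0'; python3 -m crank '0 0 0 0 0 0 0.55;0 0 0 0 0 0 0.55;0 0 0 0 0 0 0.55;0 0 0 0 0 0 0.55;0 0 -4 0 0 0 0.55;0 0 -8 0 0 0 0.55;0 0 -8 0 0 0 0.8;0 0 -8 0 0 0 0.8'
python3 - <<'E'
from h import *;from workcell import cams
for n in('wrist','side'):
  c=cams.camera(n)
  for z in(.1,.08,.05):
    for r in tops(c,z,x=(.6,.8),y=(-.2,.2)):print(n,*r)
E
python3 go.py 467 -155 130 92
```

```text
time_s: 26.6
tool_pos: [0.701, 0.0148, 0.0944]
orientation: [[0.045, 0.999, 0.0], [0.999, -0.045, -0.0], [-0.0, 0.0, -1.0]]
wrist_force: [1.4, -0.2, 0.3]
width: 0.364
finger_force: 15.0
time_s: 27.27
tool_pos: [0.7029, 0.0146, 0.1782]
orientation: [[0.045, 0.999, 0.007], [0.999, -0.045, -0.001], [-0.001, 0.007, -1.0]]
wrist_force: [0.2, -0.5, 0.5]
width: 0.646
finger_force: 0.0
wrist [313. 168.] 120 (703, 46) (20, 3) -6.2 [112.  79.  50.]
wrist [313. 178.] 94 (701, 19) (80, 48) 86.6 [132.  96.  63.]
wrist [313.  26.] 57 (709, 164) (49, 44) -3.1 [247. 244. 240.]
wrist [313. 171.] 94 (701, 19) (80, 48) 86.6 [144. 108.  71.]
wrist [313. 326.] 63 (695, -147) (49, 22) 87.0 [221. 211. 208.]
side [245. 187.] 119 (689, 23) (57, 21) 60.1 [117.  84.  53.]
side [245. 191.] 115 (689, 23) (57, 23) 57.1 [118.  84.  53.]
side [270. 173.] 62 (694, -134) (90, 21) 87.7 [192. 177. 173.]
side [246. 198.] 108 (689, 24) (53, 23) 55.2 [126.  91.  57.]
side [216. 238.] 57 (706, 167) (49, 47) 21.2 [231. 222. 211.]
row [-18.02 -22.56   4.39] [-0.  -0.  -4.6] at [700.4  14.9 173.8] psi 87.4 t 27.37
```

```bash
python3 -m crank '-18 -22.6 0 0 0 -4.6 0.8;-18 -22.6 0 0 0 -4.6 0.8;-18 -22.6 0 0 0 -4.6 0.8;-18 -22.6 4 0 0 -4.6 0.8;-18 -22.6 4 0 0 -4.6 0.8;-18 -22.6 4 0 0 -4.6 0.8;-18 -22.6 4 0 0 -4.6 0.8;-18 -22.6 4 0 0 -4.6 0.8;-18 -22.6 4 0 0 -4.6 0.8;-18 -22.6 4 0 0 -4.6 0.8'; python3 -m crank '0 0 0 0 0 0 0.8;0 0 0 0 0 0 0.8;0 0 0 0 0 0 0.8'; python3 look.py wrist .02 w12; python3 go.py 467 -155 2 92;python3 - <<'E'
from h import *;from workcell import cams
c=cams.camera('scene');W=cloud(c)
for lo,hi in((.11,.135),(.085,.1),(.05,.065)):
  m=(W[...,2]>lo)&(W[...,2]<hi)&(W[...,0]>.65)&(W[...,0]<.75)&(abs(W[...,1])<.085)
  print(cv2.minAreaRect((W[m][:,:2]*1000).astype(np.float32)),np.percentile(W[m][:,2],90))
E
```

```text
time_s: 28.2
tool_pos: [0.4671, -0.1547, 0.1337]
orientation: [[-0.034, 0.999, -0.001], [0.999, 0.034, 0.001], [0.001, -0.001, -1.0]]
wrist_force: [0.5, 0.0, -0.0]
width: 0.795
finger_force: 0.0
time_s: 28.45
tool_pos: [0.4681, -0.1542, 0.1344]
orientation: [[-0.037, 0.999, 0.0], [0.999, 0.037, -0.0], [-0.0, 0.0, -1.0]]
wrist_force: [1.0, 0.5, 0.1]
width: 0.798
finger_force: 0.0
[596.  36.] 78 (684, -14) (38, 12) -54.7 [151. 118.  76.]
[214.  65.] 31 (375, -44) (96, 47) 64.0 [183.  59.  54.]
[562. 182.] 62 (693, -133) (91, 23) 87.7 [192. 173. 161.]
[314. 190.] 31 (467, -153) (96, 46) -87.4 [112.  72.  43.]
[180. 200.] 31 (335, -168) (96, 46) 43.3 [ 85. 199. 102.]
[406. 337.] 26 (579, -322) (20, 15) 3.8 [225. 194. 131.]
[206. 354.] 35 (353, -346) (22, 4) 73.6 [171.  37.  31.]
row [-0.08 -0.1  13.23] [0.  0.  0.1] at [ 468.  -154.2  134.3] psi 92.1 t 28.5
((702.7096557617188, 10.978263854980469), (67.3808822631836, 36.36827850341797), 89.61636352539062) 0.12294682123674283
((710.3010864257812, 4.895420074462891), (81.32142639160156, 49.58732223510742), 53.96567916870117) 0.0965928775476023
((712.9644165039062, 3.2869949340820312), (100.53106689453125, 65.45097351074219), 51.57366180419922) 0.061936298176992664
```

```bash
python3 -m crank '0.1 -0.1 4 0 0 -0.5 0.8;0.1 -0.1 8 0 0 -0.5 0.8;0.1 -0.1 11 0 0 -0.5 0.8;0.1 -0.1 12.5 0 0 -0.5 0.8;0.1 -0.1 13.2 0 0 -0.5 0.8;0.1 -0.1 13.2 0 0 -0.5 0.8;0.1 -0.1 13.2 0 0 -0.5 0.8;0.1 -0.1 13.2 0 0 -0.5 0.8;0.1 -0.1 13.2 0 0 -0.5 0.8';python3 -m crank '0 0 0 0 0 0 0;0 0 0 0 0 0 0;0 0 0 0 0 0 0;0 0 0 0 0 0 0;0 0 0 0 0 0 0;0 0 0 0 0 0 0;0 0 0 0 0 0 0' 30; python3 go.py 467 -153 2 92.5; python3 -m crank '0 0 -5 0 0 0 0;0 0 -10 0 0 0 0;0 0 -14 0 0 0 0;0 0 -16 0 0 0 0;0 0 -16 0 0 0 0;0 0 -16 0 0 0 0;0 0 -16 0 0 0 0'; python3 go.py 618 169.5 160 87.4
```

```text
time_s: 29.3
tool_pos: [0.4672, -0.1545, 0.0037]
orientation: [[-0.044, 0.999, 0.003], [0.999, 0.044, -0.002], [-0.002, 0.003, -1.0]]
wrist_force: [0.8, -0.5, -0.0]
width: 0.795
finger_force: 0.0
time_s: 29.88
tool_pos: [0.4663, -0.154, 0.0025]
orientation: [[-0.044, 0.999, 0.001], [0.999, 0.044, -0.0], [-0.0, 0.0, -1.0]]
wrist_force: [0.2, 0.9, 2.8]
width: 0.492
finger_force: 30.0
row [0.1  0.08 0.05] [0. 0. 0.] at [ 466.3 -154.     2.5] psi 92.5 t 29.88
time_s: 30.47
tool_pos: [0.4652, -0.1535, 0.1614]
orientation: [[-0.044, 0.999, -0.001], [0.999, 0.044, 0.001], [0.001, -0.001, -1.0]]
wrist_force: [0.6, 0.6, -1.8]
width: 0.49
finger_force: 30.0
row [31.59 16.69  0.14] [-0.1 -0.   5.1] at [ 465.2 -153.5  161.4] psi 92.5 t 30.47
```

```bash
python3 -m crank '31.6 16.7 0 0 0 5.1 0;31.6 16.7 0 0 0 5.1 0;31.6 16.7 0 0 0 5.1 0;31.6 16.7 0 0 0 5.1 0;31.6 16.7 0 0 0 5.1 0;31.6 16.7 0 0 0 5.1 0;31.6 16.7 0 0 0 5.1 0;31.6 16.7 0 0 0 5.1 0;31.6 16.7 0 0 0 5.1 0;31.6 16.7 0 0 0 5.1 0'; python3 -m crank '0 0 0 0 0 0 0;0 0 0 0 0 0 0;0 0 0 0 0 0 0'; python3 go.py 618 169.5 25 87.4
python3 - <<'E'
from h import *;from workcell import cams,bot
c=cams.camera('wrist');W=cloud(c);p=bot.get_obs()['tool_pos'];print(p)
cv2.imwrite('pics/w13.png',c['pixels'][:,:,::-1])
x,y,z=W[...,0],W[...,1],W[...,2]
m=(abs(z-p[2]-.028)<.004)&(abs(x-p[0])<.02);q=W[m];print((q.min(0)*1000).round(1),(q.max(0)*1000).round(1))
for r in tops(c,.035):print(*r)
E
```

```text
time_s: 31.3
tool_pos: [0.6186, 0.1741, 0.1585]
orientation: [[0.04, 0.999, -0.004], [0.999, -0.04, 0.001], [0.001, -0.004, -1.0]]
wrist_force: [-0.3, -0.1, -1.2]
width: 0.492
finger_force: 30.0
time_s: 31.55
tool_pos: [0.6178, 0.1678, 0.161]
orientation: [[0.046, 0.999, -0.003], [0.999, -0.046, -0.001], [-0.001, -0.003, -1.0]]
wrist_force: [-0.1, 0.7, -1.2]
width: 0.492
finger_force: 30.0
row [ 0.19  0.05 13.6 ] [-0.2  0.  -0. ] at [617.8 167.8 161. ] psi 87.4 t 31.55
[0.61812384 0.16769131 0.16151215]
[598.1 120.3 185.6] [638.1 216.6 191.4]
[304.  15.] 71 (614, 323) (58, 14) -2.6 [207. 203. 193.]
[408. 189.] 57 (709, 167) (49, 49) -32.3 [222. 211. 200.]
[372. 330.] 61 (674, 12) (40, 9) 87.2 [225. 188. 129.]
```

View pics/w13.png

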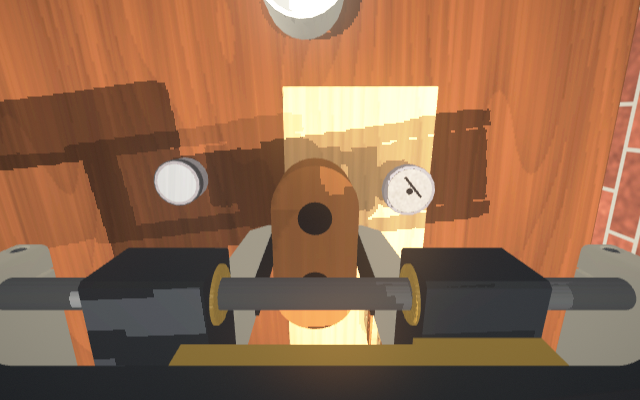

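The form is held straight (rows 158–328), the dial is at (409,189), the tin at (180,182) and the mug is clear. Lowering.

```bash
python3 -m crank '0.2 0.1 4 0 0 0 0;0.2 0.1 8 0 0 0 0;0.2 0.1 11 0 0 0 0;0.2 0.1 13 0 0 0 0;0.2 0.1 13.7 0 0 0 0;0.2 0.1 13.7 0 0 0 0;0.2 0.1 13.7 0 0 0 0;0.2 0.1 13.7 0 0 0 0;0.2 0.1 13.7 0 0 0 0'; python3 -m crank '0 0 0 0 0 0 0;0 0 0 0 0 0 0'; python3 go.py 619 169.5 16.7 87.4
```

```text
time_s: 32.35
tool_pos: [0.6216, 0.1711, 0.0276]
orientation: [[0.045, 0.999, 0.004], [0.999, -0.045, 0.0], [0.001, 0.004, -1.0]]
wrist_force: [-0.2, -0.0, -1.2]
width: 0.495
finger_force: 30.0
time_s: 32.52
tool_pos: [0.6207, 0.1712, 0.0266]
orientation: [[0.045, 0.999, 0.002], [0.999, -0.045, 0.0], [0.0, 0.002, -1.0]]
wrist_force: [0.1, -0.5, -0.8]
width: 0.492
finger_force: 30.0
row [-0.18 -0.16  0.99] [ 0.1 -0.   0. ] at [620.7 171.2  26.6] psi 87.4 t 32.52
```

```bash
python3 -m crank '-0.1 -0.1 0.4 0 0 0 0;-0.1 -0.1 0.7 0 0 0 0;-0.1 -0.1 0.7 0 0 0 0;-0.1 -0.1 0.7 0 0 0 0;-0.1 -0.1 0.7 0 0 0 0;-0.1 -0.1 0.7 0 0 0 0'; python3 go.py 619 169.5 16.7 87.4
```

```text
time_s: 33.02
tool_pos: [0.619, 0.1702, 0.0183]
orientation: [[0.045, 0.999, -0.0], [0.999, -0.045, 0.0], [0.0, -0.0, -1.0]]
wrist_force: [-0.2, 0.9, -0.7]
width: 0.496
finger_force: 30.0
row [-0.07  0.01  0.16] [-0. -0.  0.] at [619.  170.2  18.3] psi 87.4 t 33.02
```

Touch down, release, lift and go to the tin at (471,178).

```bash
python3 -m crank '-0.05 0 0.1 0 0 0 0;-0.05 0 0.15 0 0 0 0;-0.05 0 0.15 0 0 0 0;-0.05 0 0.15 0 0 0 0'; python3 -m crank '0 0 0 0 0 0 0.63;0 0 0 0 0 0 0.63;0 0 0 0 0 0 0.63;0 0 -4 0 0 0 0.63;0 0 -8 0 0 0 0.8;0 0 -12 0 0 0 0.8;0 0 -12 0 0 0 0.8;0 0 -12 0 0 0 0.8'; python3 look.py wrist .035 w14; python3 go.py 471.5 178.5 130 92
```

```text
time_s: 33.35
tool_pos: [0.6189, 0.1697, 0.0167]
orientation: [[0.045, 0.999, -0.0], [0.999, -0.045, 0.0], [-0.0, -0.0, -1.0]]
wrist_force: [1.0, -0.2, -1.2]
width: 0.492
finger_force: 30.0
time_s: 34.02
tool_pos: [0.6211, 0.17, 0.1406]
orientation: [[0.045, 0.999, 0.007], [0.999, -0.045, 0.001], [0.001, 0.007, -1.0]]
wrist_force: [0.1, 0.4, -0.7]
width: 0.796
finger_force: 0.0
[298.  12.] 71 (614, 321) (49, 9) -3.0 [169. 165. 156.]
[311. 193.] 45 (618, 171) (95, 46) 87.1 [118.  76.  46.]
[409. 196.] 57 (708, 167) (49, 49) 61.1 [173. 161. 149.]
[389. 328.] 93 (692, 50) (30, 17) 8.0 [176. 139.  91.]
row [  0.21 -14.82   0.77] [ 0.1 -0.  -4.6] at [619.5 169.8 138. ] psi 87.4 t 34.07
```

```bash
python3 -m crank '0.2 -14.8 0.5 0 0 0 0.8;0.2 -14.8 0.5 0 0 0 0.8;0.2 -14.8 0.5 0 0 0 0.8;0.2 -14.8 0.5 0 0 0 0.8;0.2 -14.8 0.5 0 0 0 0.8;0.2 -14.8 0.5 0 0 0 0.8;0.2 -14.8 0.5 0 0 0 0.8'; python3 look.py wrist .02 w15; python3 go.py 472 179 2.5 87.4
```

```text
time_s: 34.65
tool_pos: [0.4716, 0.1782, 0.1312]
orientation: [[0.045, 0.999, -0.0], [0.999, -0.045, -0.0], [-0.0, -0.0, -1.0]]
wrist_force: [-0.3, -1.6, 0.2]
width: 0.799
finger_force: 0.0
[479.  12.] 70 (612, 320) (45, 8) -4.2 [147. 144. 135.]
[471. 194.] 46 (618, 171) (95, 48) 87.5 [121.  77.  46.]
[315. 192.] 30 (472, 179) (49, 48) -52.0 [127. 124. 121.]
[578. 199.] 57 (708, 167) (50, 49) -65.9 [211. 205. 196.]
[236. 356.] 31 (373, -8) (26, 12) 63.2 [194.  34.  28.]
row [ 0.08 -0.02 12.88] [0. 0. 0.] at [472.2 178.2 131.3] psi 87.4 t 34.7
```

```bash
python3 -m crank '0.1 0 4 0 0 0 0.8;0.1 0 8 0 0 0 0.8;0.1 0 11 0 0 0 0.8;0.1 0 12.3 0 0 0 0.8;0.1 0 12.8 0 0 0 0.8;0.1 0 12.8 0 0 0 0.8;0.1 0 12.8 0 0 0 0.8;0.1 0 12.8 0 0 0 0.8;0.1 0 12.8 0 0 0 0.8';python3 -m crank '0 0 0 0 0 0 0;0 0 0 0 0 0 0;0 0 0 0 0 0 0;0 0 0 0 0 0 0;0 0 0 0 0 0 0;0 0 0 0 0 0 0;0 0 0 0 0 0 0' 25; python3 go.py 472 179 2 87.4; python3 -m crank '0 0 -5 0 0 0 0;0 0 -10 0 0 0 0;0 0 -14 0 0 0 0;0 0 -16 0 0 0 0;0 0 -16 0 0 0 0;0 0 -16 0 0 0 0;0 0 -16 0 0 0 0'; python3 go.py 604 -129.5 160 87.4
```

```text
time_s: 35.45
tool_pos: [0.4726, 0.1794, 0.0051]
orientation: [[0.045, 0.999, 0.003], [0.999, -0.045, 0.0], [0.001, 0.003, -1.0]]
wrist_force: [-0.2, -0.0, 0.4]
width: 0.8
finger_force: 0.0
time_s: 36.03
tool_pos: [0.4714, 0.1794, 0.0041]
orientation: [[0.045, 0.999, 0.0], [0.999, -0.045, 0.0], [0.0, 0.0, -1.0]]
wrist_force: [-0.4, -0.4, 3.4]
width: 0.515
finger_force: 25.0
row [-0.03  0.06  0.21] [ 0. -0.  0.] at [471.4 179.4   4.1] psi 87.4 t 36.03
time_s: 36.62
tool_pos: [0.4703, 0.1791, 0.1628]
orientation: [[0.045, 0.999, -0.002], [0.999, -0.045, -0.0], [-0.0, -0.002, -1.0]]
wrist_force: [-1.0, -1.1, -1.8]
width: 0.51
finger_force: 25.0
row [-30.24  14.74   0.27] [-0.1  0.   0. ] at [470.3 179.1 162.8] psi 87.4 t 36.62
```

```bash
python3 -m crank '-30.2 14.7 0 0 0 0 0;-30.2 14.7 0 0 0 0 0;-30.2 14.7 0 0 0 0 0;-30.2 14.7 0 0 0 0 0;-30.2 14.7 0 0 0 0 0;-30.2 14.7 0 0 0 0 0;-30.2 14.7 0 0 0 0 0;-30.2 14.7 0 0 0 0 0;-30.2 14.7 0 0 0 0 0;-30.2 14.7 0 0 0 0 0'; python3 -m crank '0 0 4 0 0 0 0;0 0 8 0 0 0 0;0 0 8 0 0 0 0;0 0 8 0 0 0 0;0 0 8 0 0 0 0'; python3 go.py 604 -129.5 19 87.4
python3 - <<'E'
from h import *;from workcell import cams,bot
c=cams.camera('wrist');W=cloud(c);p=bot.get_obs()['tool_pos'];print(p)
x,y,z=W[...,0],W[...,1],W[...,2]
m=(abs(z-p[2]-.026)<.004)&(abs(x-p[0])<.008);q=W[m];print((q.min(0)*1000).round(1),(q.max(0)*1000).round(1))
for r in tops(c,.035):print(*r)
E
```

```text
time_s: 37.45
tool_pos: [0.6036, -0.1312, 0.1602]
orientation: [[0.049, 0.999, -0.005], [0.999, -0.049, 0.002], [0.002, -0.005, -1.0]]
wrist_force: [-0.6, 0.3, -1.8]
width: 0.509
finger_force: 25.0
time_s: 37.87
tool_pos: [0.6047, -0.1281, 0.0847]
orientation: [[0.044, 0.999, -0.0], [0.999, -0.044, 0.0], [0.0, -0.0, -1.0]]
wrist_force: [0.8, -0.0, -1.2]
width: 0.51
finger_force: 25.0
row [-0.15 -0.06  6.57] [-0.  -0.   0.1] at [ 604.7 -128.1   84.7] psi 87.5 t 37.87
[ 0.60570869 -0.12860716  0.08585438]
[ 597.7 -144.2  107.9] [ 613.7 -103.5  111.3]
[461.  36.] 98 (698, -16) (48, 22) -7.7 [197. 162. 108.]
[434. 202.] 62 (695, -120) (64, 22) 87.9 [137. 124. 118.]
[315. 240.] 110 (604, -124) (76, 41) -3.4 [121. 117. 113.]
```

```bash
python3 -m crank '-0.1 0 3 0 0 0 0;-0.1 0 5 0 0 0 0;-0.1 0 6 0 0 0 0;-0.1 0 6 0 0 0 0;-0.1 0 6 0 0 0 0;-0.1 0 6 0 0 0 0;-0.1 0 6 0 0 0 0'; python3 go.py 604.5 -129.5 18.2 87.4
```

```text
time_s: 38.5
tool_pos: [0.6059, -0.1305, 0.0258]
orientation: [[0.045, 0.999, 0.003], [0.999, -0.045, -0.001], [-0.001, 0.003, -1.0]]
wrist_force: [0.2, -0.5, -1.8]
width: 0.51
finger_force: 25.0
row [ 0.09 -0.14  0.76] [0.2 0.1 0. ] at [ 605.9 -130.5   25.8] psi 87.4 t 38.5
```

```bash
python3 -m crank '0.1 0 0.3 0 0 0 0;0.1 0 0.6 0 0 0 0;0.1 0 0.6 0 0 0 0;0.1 0 0.6 0 0 0 0;0.1 0 0.6 0 0 0 0'; python3 go.py 604.5 -129.5 18.2 87.4
```

```text
time_s: 38.92
tool_pos: [0.605, -0.1291, 0.0181]
orientation: [[0.045, 0.999, 0.001], [0.999, -0.045, -0.0], [-0.0, 0.001, -1.0]]
wrist_force: [0.6, 0.9, 0.5]
width: 0.509
finger_force: 25.0
row [-0.04 -0.04 -0.01] [0.1 0.  0. ] at [ 605.  -129.1   18.1] psi 87.4 t 38.92
```

Down. Release, lift, then check everything from all three cameras.

```bash
python3 -m crank '0 0 0 0 0 0 0.65;0 0 0 0 0 0 0.65;0 0 0 0 0 0 0.65;0 0 0 0 0 0 0.65;0 0 -4 0 0 0 0.65;0 0 -8 0 0 0 0.65;0 0 -12 0 0 0 0.65;0 0 -15 0 0 0 0.65;0 0 -15 0 0 0 0.65;0 0 -15 0 0 0 0.65'; python3 look.py wrist .035 w16; echo; python3 -m crank '0 -15 -10 0 0 0 0.65;0 -15 -10 0 0 0 0.65;0 -15 -10 0 0 0 0.65;0 -15 -10 0 0 0 0.65;0 -15 -10 0 0 0 0.65;0 -15 -10 0 0 0 0.65;0 -15 -10 0 0 0 0.65'; python3 look.py side .02 s16; python3 look.py scene .02 c16
python3 - <<'E'
from h import *;from workcell import cams
for n in('scene','side'):
 W=cloud(cams.camera(n))
 for lo,hi in((.117,.127),):
  m=(W[...,2]>lo)&(W[...,2]<hi)&(W[...,0]>.65)&(W[...,0]<.75)&(abs(W[...,1])<.085)
  print(n,cv2.minAreaRect((W[m][:,:2]*1000).astype(np.float32)))
a=cv2.imread('pics/s16.png')[100:320,150:400];b=cv2.imread('pics/c16.png')[140:280,280:440]
cv2.imwrite('pics/end.png',np.hstack([cv2.resize(a,(400,352)),cv2.resize(b,(400,352))]))
E
```

```text
time_s: 39.75
tool_pos: [0.6058, -0.1295, 0.1703]
orientation: [[0.045, 0.999, 0.005], [0.999, -0.045, -0.002], [-0.002, 0.005, -1.0]]
wrist_force: [0.7, 0.4, -0.8]
width: 0.648
finger_force: 0.0
[407.  48.] 101 (689, 1) (41, 12) -64.5 [203. 162. 106.]
[400. 187.] 62 (695, -133) (90, 23) 87.0 [148. 133. 126.]
[313. 187.] 44 (604, -129) (48, 48) 88.1 [135. 127. 122.]

time_s: 40.38
tool_pos: [0.4547, -0.1223, 0.2668]
orientation: [[0.045, 0.999, -0.0], [0.999, -0.045, 0.0], [0.0, -0.0, -1.0]]
wrist_force: [1.4, -0.1, -0.9]
width: 0.652
finger_force: 0.0
[334. 144.] 27 (591, -416) (187, 82) 77.7 [227. 193. 139.]
[399. 149.] 36 (361, -446) (90, 47) -79.0 [ 45. 156.  59.]
[406. 168.] 36 (329, -325) (82, 48) 89.2 [215.  27.  14.]
[271. 177.] 62 (692, -133) (95, 22) 88.3 [162. 134. 117.]
[246. 203.] 103 (689, 23) (54, 22) 57.9 [159. 116.  73.]
[300. 185.] 44 (604, -129) (50, 48) 76.5 [124. 112. 104.]
[398. 196.] 31 (334, -168) (97, 47) 42.4 [ 42. 142.  55.]
[376. 220.] 32 (375, -44) (96, 48) 63.0 [166.  25.  16.]
[216. 241.] 57 (707, 167) (50, 49) -70.9 [201. 186. 167.]
[253. 254.] 45 (617
[... 241 characters left out ...]
9) 56.1 [161. 117.  72.]
[400. 189.] 58 (710, 161) (47, 46) 34.8 [193. 182. 166.]
[273. 193.] 33 (377, -48) (96, 54) 60.7 [175.  32.  27.]
[237. 207.] 33 (337, -170) (95, 54) 41.8 [ 53. 160.  69.]
[319. 227.] 45 (606, -134) (50, 45) -57.0 [134. 127. 119.]
[197. 231.] 37 (332, -327) (89, 53) -87.9 [218.  41.  33.]
[347. 236.] 63 (698, -137) (94, 24) 88.5 [162. 141. 125.]
[173. 258.] 38 (364, -446) (88, 52) -82.8 [ 56. 182.  76.]
[245. 285.] 28 (583, -410) (180, 72) -90.0 [244. 215. 151.]
scene ((701.6382446289062, 13.149055480957031), (64.4841079711914, 34.47612762451172), 89.85796356201172)
side ((699.7861328125, 14.522844314575195), (66.34075164794922, 36.28188705444336), 85.97969818115234)
```

View pics/end.png

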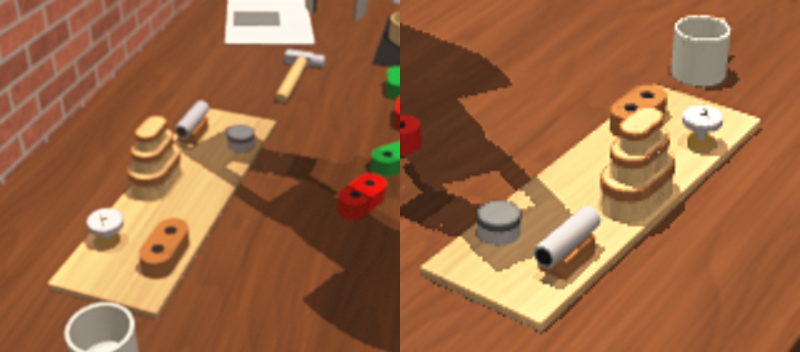

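The picture shows the three boxes stacked between the anvil and the dial, with the tin in front of the anvil and the form in front of the thermometer. The hammer and mug are where they were. Positions agree within about 2 mm, so I'm handing in.

```bash
python3 -c "
from workcell import order;print(order.job_done())"
```

```text
the job is handed in; nothing more can be done
None
```

The display is set out and handed in at about 40 s: the last camera check put the stack, form and tin within about 2 mm of their places, with the hammer and mug not moved.

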